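# Balance the magazine rack

### The arm

A 6-joint arm with a two-finger parallel gripper is mounted at the origin on the work surface. World frame = base frame: x ahead of the robot, y to its left, z up, the work surface at z = 0. Lengths are in m, angles in rad, forces in N, time in s.
With the tool pointing down it reaches from about 0.35 to 0.875 m from the base axis. Payload 15.5 kg.
Tool frame: the origin (TCP) lies at the very end of the fingers, on their centre line; the grasp point (between the pads) lies 19 mm behind it; z points along the fingers, y is the direction in which the jaws open and shut (so a half turn about z gives the same grasp; the last joint's range is limited). The gripper opens to 85 mm and grips with 20 to 120 N. Pads are 22 mm wide; open, the fingers measure 114 mm over their backs; the gripper's body (76 mm by 85 mm) begins 54 mm behind the grasp point. The pads swing forward as they close: fully open they stand 13 mm farther back than shut.
Start: joints at [-1.359, 0.494, 1.345, -0, 1.302, -0.096], TCP at [0.189, -0.596, 0.231] pointing down, gripper open.
Joint ranges: [-2.91, 2.91], [-0.82, 2.16], [0.22, 2.67], [-1.22, 4.37], [0.12, 2.79], [-3.08, 3.08]. Speed limits (rad/s): [1.89, 1.89, 2.57, 3.01, 3.01, 3.01].

### API

Orientations are given as a rotation vector (axis times angle).
In Python, from rig import r gives the robot as it stands.
- The arm moves only by the tool move_arm, never from a script. Its argument "series" is a list that holds one entry, the list of rows, each a list of 7 numbers: the shift along the world's x, y, z in mm, then the turn, a rotation vector about the world's x, y, z in rad, then the finger opening in mm, from 0 to 85.4. A call has 1 to 20 rows; each row shifts and turns the pose as measured when the row begins; what a row does not reach is not made up. A row lasts 1/8 s, in which the tool goes at most 62.5 mm and 10.7 degrees, less where a joint would pass 70% of its speed; a pose out of reach is approached as far as the arm can. A call is refused whole if a number of a shift passes 62.5 or a number of a turn 0.188, either way. A call with a gripper value outside its range is refused whole. The fingers move at their own pace and stop on an object; the grip force is fixed at half the most. Time passes only in rows, so rows that do not move let the fingers close. It gives the time, the measured TCP pose, the force and the opening at its end, in the units of the state.
- r.state(): the state, without advancing time (a new reading comes with each control period).
- r.read_camera(name): name is "scene" or "side" or "wrist"; returns a dict with "image" (480x640x3 uint8, red, green, blue), "fx", "fy", "cx", "cy" (pixels), "D" ([k1, k2, p1, p2, k3] as OpenCV has them; the pictures are not rectified), "rvec" (rotation vector, rad) and "tvec" (3), from world to camera coordinates, as OpenCV has them. Camera axes: x right, y down, z forward; pixel columns grow to the right and rows downward; lengths in m; the calibration is good to about 2 mm. A picture is of the moment at which its call begins. There is no depth.
- r.job_done(): hands the job in, once; it reports no verdict.
The state is a dict: "t": time; "q": joint angles; "qd": joint speeds; "joint_efforts": joint torques, N m; "tool_pos": TCP position; "ee_rot": TCP orientation; "ft_force": force on the tool from outside, world axes, zero at the start; "moment": the same for the moment, N m; "finger_gap": opening from 0.0 (shut) to 1.0 (fully open).
Only numpy, scipy, OpenCV 4.12 (cv2) and the standard library are available. Lean on these libraries where they do the work, as an engineer would, in place of code of your own. Each camera call takes 0.05 s, during which the arm holds its last target.

### The job

Hang all three film magazines by their hooks in the notches of the pivoting bar, without it ever leaning more than 0.2 rad, so that it ends level; keep the magazines upright and leave the other things on the bench where they are. They look alike, but one is loaded and twice as heavy, so tell it by feel: hang an empty one first, in the outer or inner notch of either side, then the loaded one in the middle notch of the opposite side, and last the other empty one on the first side, in whichever of its outer and inner notches is free.

Things in the scene. Friction and masses are not known exactly. Their poses are not given: they have to be found in the camera images.
- mag_a_mid (a point): one of three look-alike black film magazines, 72 x 36 x 186 mm, standing; box 70 mm high, above it a steel hook and an orange grip tab 24 (x) x 20 (y) mm, 144 to 186 mm up on the centre line. Point: its centre, 93 mm above the underside. x along the 72 mm side, z up. Empty ones weigh 220 g, the loaded one 440 g (within 4 %); looks and name do not tell which
- mag_a_eye (a point): inner peak of that magazine's hook, 140 mm above its underside on the centre line; same axes. Hook: 12 mm wide strap, upside-down V sloping 30 deg; closed stem at x = -26 mm down to the box, free tip at x = +26 mm ending 114 mm up: mouth towards +x, 44 mm high between box top and tip. Hung, this peak lies 7 mm above the notch's centre line
- mag_b_mid (a point): one of three look-alike black film magazines, 72 x 36 x 186 mm, standing; box 70 mm high, above it a steel hook and an orange grip tab 24 (x) x 20 (y) mm, 144 to 186 mm up on the centre line. Point: its centre, 93 mm above the underside. x along the 72 mm side, z up. Empty ones weigh 220 g, the loaded one 440 g (within 4 %); looks and name do not tell which
- mag_b_eye (a point): inner peak of that magazine's hook, 140 mm above its underside on the centre line; same axes. Hook: 12 mm wide strap, upside-down V sloping 30 deg; closed stem at x = -26 mm down to the box, free tip at x = +26 mm ending 114 mm up: mouth towards +x, 44 mm high between box top and tip. Hung, this peak lies 7 mm above the notch's centre line
- mag_c_mid (a point): one of three look-alike black film magazines, 72 x 36 x 186 mm, standing; box 70 mm high, above it a steel hook and an orange grip tab 24 (x) x 20 (y) mm, 144 to 186 mm up on the centre line. Point: its centre, 93 mm above the underside. x along the 72 mm side, z up. Empty ones weigh 220 g, the loaded one 440 g (within 4 %); looks and name do not tell which
- mag_c_eye (a point): inner peak of that magazine's hook, 140 mm above its underside on the centre line; same axes. Hook: 12 mm wide strap, upside-down V sloping 30 deg; closed stem at x = -26 mm down to the box, free tip at x = +26 mm ending 114 mm up: mouth towards +x, 44 mm high between box top and tip. Hung, this peak lies 7 mm above the notch's centre line
- bar (a joint): tilt of the rack's pivoting bar, rad: 0 level, positive = left (+y) end up. Sprung to level, 2.16 N m/rad, well damped, stops at +-0.27. It dips as weight comes on: an empty magazine alone tilts it 0.08 in an inner, 0.12 in a middle, 0.16 in an outer notch; the loaded one twice that
- bar_mid (a point): middle of the bar, on its centre line at the pivot, 215 mm above the bench. Bar 380 mm long along its own y (left = +y); x points across it, away from the robot. Red sleeves 22 mm in diameter; three bare-steel notches a side, 12 mm in diameter, 20 mm wide. Its stand, a grey post 30 mm wide, reaches 19 mm above this point
- left_inner (a point): inner notch of the left side (+y of the bar), 80 mm from the pivot; the point is on the bar's centre line, 6 mm under the notch's top; axes as bar_mid; moves with the bar
- left_middle (a point): middle notch of the left side (+y of the bar), 120 mm from the pivot; the point is on the bar's centre line, 6 mm under the notch's top; axes as bar_mid; moves with the bar
- left_outer (a point): outer notch of the left side (+y of the bar), 160 mm from the pivot; the point is on the bar's centre line, 6 mm under the notch's top; axes as bar_mid; moves with the bar
- right_inner (a point): inner notch of the right side (-y of the bar), 80 mm from the pivot; the point is on the bar's centre line, 6 mm under the notch's top; axes as bar_mid; moves with the bar
- right_middle (a point): middle notch of the right side (-y of the bar), 120 mm from the pivot; the point is on the bar's centre line, 6 mm under the notch's top; axes as bar_mid; moves with the bar
- right_outer (a point): outer notch of the right side (-y of the bar), 160 mm from the pivot; the point is on the bar's centre line, 6 mm under the notch's top; axes as bar_mid; moves with the bar
- canister_1: black film canister, grey cap, 32 mm across, 50 mm high, standing among the magazines; origin under its centre; a bystander
- canister_2: bare metal film canister, yellow cap, 32 mm across, 50 mm high, standing among the magazines; origin under its centre; a bystander
- tank_lid: brass tank lid, 90 mm across, 36 mm high; origin under its centre; a bystander
- spool: grey plastic spool, 68 mm across, 50 mm high; origin under its centre; a bystander
- reel: chrome take-up reel, 92 mm across, 36 mm high; origin under its centre; a bystander
- loader: black steel bulk film loader with folded crank, 110 x 170 x 120 mm, fixed; origin under its centre; a bystander
Mind the look-alikes: they are no part of the job. What is shaped like the part that bears mag_a_mid but blue is not meant.

How it is judged:
On the way:
1. two magazines hang in notches, one on each side of the pivot, the third not yet hung ((((x of mag_a_eye in the frame of bar_mid between -0.012 and 0.012 m and z of mag_a_eye in the frame of bar_mid between 0.002 and 0.0115 m) and (x of mag_b_eye in the frame of bar_mid between -0.012 and 0.012 m and z of mag_b_eye in the frame of bar_mid between 0.002 and 0.0115 m) and not (x of mag_c_eye in the frame of bar_mid between -0.012 and 0.012 m and z of mag_c_eye in the frame of bar_mid between 0.002 and 0.0115 m) and ((y of mag_a_eye in the frame of bar_mid above 0.04 m and y of mag_b_eye in the frame of bar_mid below -0.04 m) or (y of mag_a_eye in the frame of bar_mid below -0.04 m and y of mag_b_eye in the frame of bar_mid above 0.04 m))) or ((x of mag_b_eye in the frame of bar_mid between -0.012 and 0.012 m and z of mag_b_eye in the frame of bar_mid between 0.002 and 0.0115 m) and (x of mag_c_eye in the frame of bar_mid between -0.012 and 0.012 m and z of mag_c_eye in the frame of bar_mid between 0.002 and 0.0115 m) and not (x of mag_a_eye in the frame of bar_mid between -0.012 and 0.012 m and z of mag_a_eye in the frame of bar_mid between 0.002 and 0.0115 m) and ((y of mag_b_eye in the frame of bar_mid above 0.04 m and y of mag_c_eye in the frame of bar_mid below -0.04 m) or (y of mag_b_eye in the frame of bar_mid below -0.04 m and y of mag_c_eye in the frame of bar_mid above 0.04 m))) or ((x of mag_c_eye in the frame of bar_mid between -0.012 and 0.012 m and z of mag_c_eye in the frame of bar_mid between 0.002 and 0.0115 m) and (x of mag_a_eye in the frame of bar_mid between -0.012 and 0.012 m and z of mag_a_eye in the frame of bar_mid between 0.002 and 0.0115 m) and not (x of mag_b_eye in the frame of bar_mid between -0.012 and 0.012 m and z of mag_b_eye in the frame of bar_mid between 0.002 and 0.0115 m) and ((y of mag_c_eye in the frame of bar_mid above 0.04 m and y of mag_a_eye in the frame of bar_mid below -0.04 m) or (y of mag_c_eye in the frame of bar_mid below -0.04 m and y of mag_a_eye in the frame of bar_mid above 0.04 m))))), for 0.2 s.
At the end, for the whole second after the job is handed in: all three magazines hang at rest by their hooks in notches of the bar (hook peak over the bar within 12 mm across it and down in the notch, under 11.5 mm above the bar's centre line), and the bar is level within 0.035 rad (x of mag_a_eye in the frame of bar_mid between -0.012 and 0.012 m and z of mag_a_eye in the frame of bar_mid between 0.002 and 0.0115 m and x of mag_b_eye in the frame of bar_mid between -0.012 and 0.012 m and z of mag_b_eye in the frame of bar_mid between 0.002 and 0.0115 m and x of mag_c_eye in the frame of bar_mid between -0.012 and 0.012 m and z of mag_c_eye in the frame of bar_mid between 0.002 and 0.0115 m and value of joint bar between -0.035 and 0.035 rad and linear speed of each of mag_a, mag_b, mag_c below 0.05 m/s); the robot touches nothing.
It fails at once if the bar leans more than 0.2 rad (value of joint bar above 0.2 rad or value of joint bar below -0.2 rad).
It fails at once if a magazine is tipped over (more than 0.7 rad) (angle between any of mag_a_mid, mag_b_mid, mag_c_mid's own z axis and vertical above 0.7 rad).
It fails at once if a bystander is moved more than 25 mm (distance of any of canister_1, canister_2, tank_lid, spool, reel from where it was at the start of the episode above 0.025 m).
It also fails if it takes over 72 s, if anything falls off the work surface, if the arm or the gripper's body presses on something with over 40 N, if the wrist force passes 120 N, or if a joint passes its speed limit or range.

## Working session

There is one attempt and no reset: what is moved stays moved. The work goes in short steps, Python scripts to look and compute and a tool call to move; the robot and the scene stay as the last step left them, time stands still between calls to the robot, and variables do not carry over. Pictures are saved under pics/ and viewed, and the job is handed in when it is done.

Besides the shell and the picture viewer there is one more tool, called after "Request:" as name([rows], argument=value, ...), one row to a line, values as JSON. move_arm: Moves the arm, as the interface text tells. Its arguments: {"type":"object","properties":{"series":{"type":"array","items":{"type":"array","items":{"type":"array","items":{"type":"number"}}}}},"required":["series"]}

```bash
ls; mkdir -p pics; python3 - <<'E'
from rig import r
import cv2
s=r.state();print(s)
for n in("scene","side","wrist"):
    c=r.read_camera(n);cv2.imwrite(f"pics/{n}0.png",c["image"][:,:,::-1]);print(n,{k:v for k,v in c.items() if k!="image"})
E
```

```text
pics
{'t': 0.0, 'q': array([-1.35951110e+00,  4.94187314e-01,  1.34616193e+00, -2.48563206e-05,
        1.30251956e+00, -9.55066690e-02]), 'qd': array([-1.26856653e-03, -8.20748102e-05,  5.74254883e-04,  3.49871162e-04,
       -1.02756316e-03, -2.86660144e-04]), 'joint_efforts': array([ 5.31767746e-04, -8.82148075e+01, -3.83877468e+01, -1.40557599e-04,
        1.00422979e-02,  6.43269186e-05]), 'tool_pos': array([ 0.18866162, -0.59544245,  0.23068726]), 'ee_rot': array([-3.10344446e+00, -4.79835699e-01,  1.53494512e-04]), 'ft_force': array([0.12919885, 0.12209106, 0.74766639]), 'moment': array([-0.02539294,  0.01385876,  0.02360334]), 'finger_gap': 1.000258814596437}
scene {'fx': 551.5199904140738, 'fy': 551.5199904140738, 'cx': 320.3735266764875, 'cy': 238.0611390601106, 'D': array([-0.16797331,  0.        ,  0.        ,  0.        ,  0.        ]), 'rvec': array([ 1.71458075,  1.62971181, -0.77355032]), 'tvec': array([-0.02528646, -0.19641957,  1.74582937])}
side {'fx': 440.56862939368193, 'fy': 440.56862939368193, 'cx': 317.95977408242805, 'cy': 226.55877343088298, 'D': array([0.03526909, 0.        , 0.        , 0.        , 0.        ]), 'rvec': array([ 0.50283069, -2.78142606,  1.01364243]), 'tvec': array([0.50000815, 0.25046527, 0.94408293])}
wrist {'fx': 399.801455732472, 'fy': 399.801455732472, 'cx': 317.23885828621223, 'cy': 241.05239142610196, 'D': array([-0.08861477,  0.        ,  0.        ,  0.        ,  0.        ]), 'rvec': array([-2.34515219,  1.71608379,  0.24429679]), 'tvec': array([-0.62546799, -0.0366842 ,  0.37914548])}
```

View pics/scene0.png

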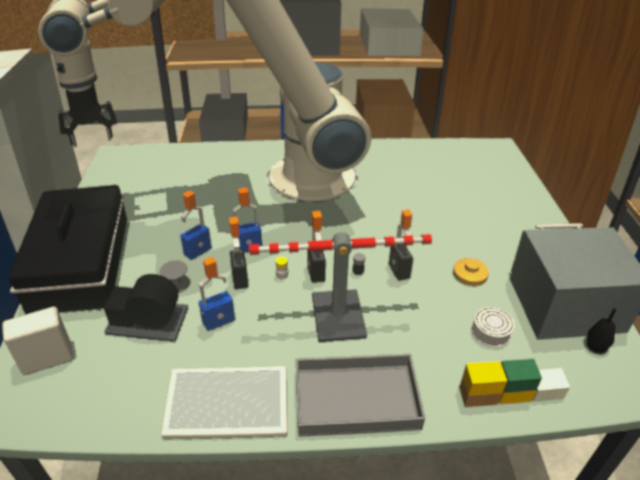

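View pics/side0.png

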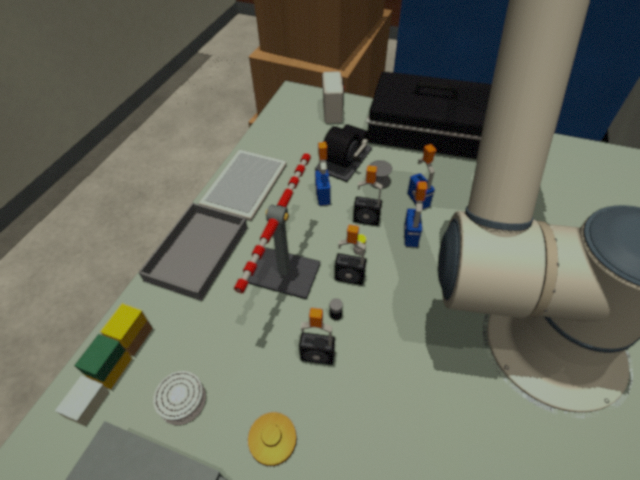

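View pics/wrist0.png

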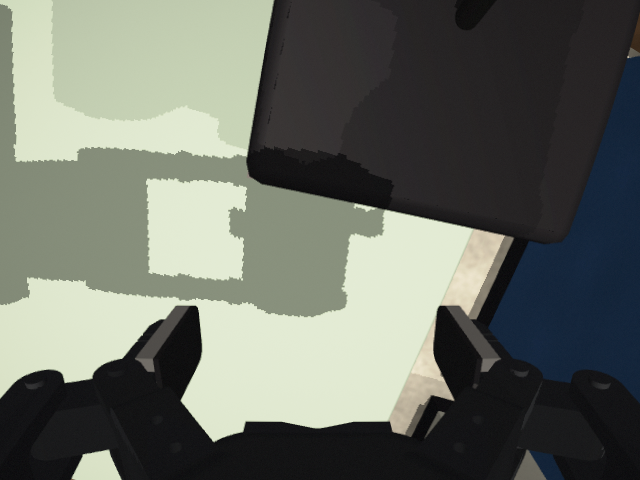

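```bash
python3 - <<'E'
import cv2
a=cv2.imread("pics/scene0.png")[175:345,170:450];cv2.imwrite("pics/sc_crop.png",cv2.resize(a,None,fx=2.85,fy=2.85,interpolation=cv2.INTER_CUBIC))
a=cv2.imread("pics/side0.png")[130:370,220:460];cv2.imwrite("pics/si_crop.png",cv2.resize(a,None,fx=2.5,fy=2.5,interpolation=cv2.INTER_CUBIC))
E
```

```text
(no output)
```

View pics/sc_crop.png

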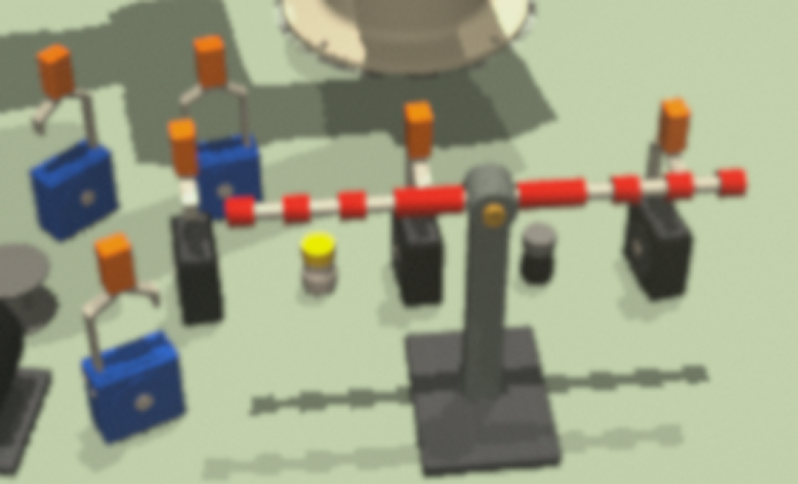

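View pics/si_crop.png

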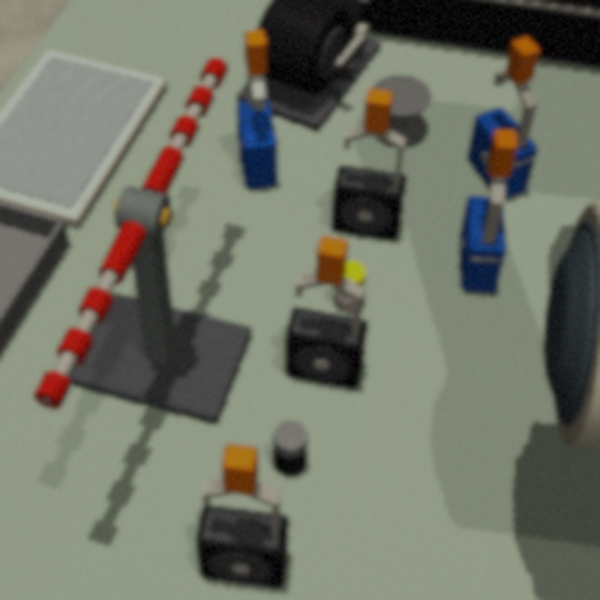

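```bash
cat > h.py <<'E'
import numpy as np, cv2, json
from scipy.optimize import least_squares
def load(r,names=("scene","side")):
    return {n:r.read_camera(n) for n in names}
def proj(c,P):
    K=np.array([[c["fx"],0,c["cx"]],[0,c["fy"],c["cy"]],[0,0,1]])
    return cv2.projectPoints(np.atleast_2d(np.array(P,float)),c["rvec"],c["tvec"],K,c["D"])[0][:,0]
def tri(cs,uv,x0=(.5,0,.1)):
    f=lambda X:np.concatenate([proj(c,X)[0]-u for c,u in zip(cs,uv)])
    s=least_squares(f,x0);return s.x,np.abs(s.fun).max()
def onplane(c,uv,z):
    s=least_squares(lambda a:proj(c,[a[0],a[1],z])[0]-uv,(.5,0));return s.x
def magwire(x,y,yaw,z=0):
    R=np.array([[np.cos(yaw),-np.sin(yaw)],[np.sin(yaw),np.cos(yaw)]])
    L=[]
    def box(hx,hy,z0,z1):
        c=[(-hx,-hy),(hx,-hy),(hx,hy),(-hx,hy)]
        for i in range(4):
            a,b=c[i],c[(i+1)%4]
            L.extend([((*a,z0),(*b,z0)),((*a,z1),(*b,z1)),((*a,z0),(*a,z1))])
    box(.036,.018,0,.07);box(.012,.010,.144,.186)
    L.extend([((-.026,0,.07),(-.026,0,.125)),((-.026,0,.125),(0,0,.14)),((0,0,.14),(.026,0,.125)),((.026,0,.125),(.026,0,.114))])
    return [[np.r_[R@p[:2]+[x,y],p[2]+z] for p in map(np.array,l)] for l in L]
def draw(img,c,wires,col=(0,255,0),s=1,o=(0,0)):
    for w in wires:
        p=proj(c,w);p=(p-np.array(o)+.5)*s-.5
        cv2.line(img,tuple(np.round(p[0]).astype(int).tolist()),tuple(np.round(p[1]).astype(int).tolist()),col,1,cv2.LINE_AA)
E
python3 - <<'E'
from rig import r
from h import *
cs=load(r);S,D=cs["scene"],cs["side"]
sc=lambda u,v:np.array([u/2.85+170,v/2.85+175]);si=lambda u,v:np.array([u/2.5+220,v/2.5+130])
tabs={"R":((182,126),(379,94)),"M":((418,107),(332,243)),"L":((676,104),(240,450))}
for k,(a,b) in tabs.items():print(k,tri((S,D),(sc(*a),si(*b))))
for k,(a,b) in {"end-y":((228,211),(218,67)),"end+y":((745,182),(48,392))}.items():print(k,tri((S,D),(sc(*a),si(*b))))
for k,(a,b) in {"d1":((55,50),(524,42)),"d2":((210,42),(504,133)),"d3":((115,240),(258,34))}.items():print(k,tri((S,D),(sc(*a),si(*b))))
for k,(a,z) in {"can_y":((318,290),0),"can_b":((538,280),0)}.items():print(k,onplane(S,sc(*a),z))
E
```

```text
R (array([ 0.47381475, -0.20165512,  0.18599481]), np.float64(0.08294244175695553))
M (array([ 0.458349  , -0.01167238,  0.18738562]), np.float64(0.1620342609060117))
L (array([0.46087464, 0.19799958, 0.18787237]), np.float64(0.43668868923708715))
end-y (array([ 0.61739387, -0.15651397,  0.21453423]), np.float64(0.1273099224949874))
end+y (array([0.60089678, 0.21904001, 0.21799106]), np.float64(1.3396093555098219))
d1 (array([ 0.36184472, -0.31821801,  0.18815296]), np.float64(0.18172921658870678))
d2 (array([ 0.35308929, -0.18654577,  0.1874174 ]), np.float64(0.49608153011516265))
d3 (array([ 0.61150795, -0.24248233,  0.18658803]), np.float64(0.6448331097594462))
can_y [ 0.46811323 -0.09852772]
can_b [0.46325349 0.09576381]
```

```bash
cat > ov.py <<'E'
from rig import r
from h import *
import sys
def barw(x,y,yaw,tilt=0,z=.215):
    R=cv2.Rodrigues(np.array([0,0,yaw]))[0]@cv2.Rodrigues(np.array([tilt,0,0]))[0]
    o=np.array([x,y,z]);w=[]
    P=lambda a,b,c:o+R@np.array([a,b,c])
    w.append((P(0,-.19,0),P(0,.19,0)))
    for s in(-1,1):
        for q in(.08,.12,.16):
            w.append((P(0,s*q,-.014),P(0,s*q,.014)))
    return w
def run(tag,mags,bar,crops):
    cs=load(r)
    for n,(x0,y0,w,h,s) in crops.items():
        c=cs[n];im=c["image"][y0:y0+h,x0:x0+w,::-1];im=cv2.resize(im,None,fx=s,fy=s,interpolation=cv2.INTER_CUBIC).copy()
        for m in mags:draw(im,c,magwire(*m),s=s,o=(x0,y0))
        if bar is not None:draw(im,c,barw(*bar),(255,255,0),s=s,o=(x0,y0))
        cv2.imwrite(f"pics/{tag}_{n}.png",im)
E
python3 - <<'E'
from ov import *
run("ov1",[(.474,-.2015,0),(.458,-.0115,0),(.461,.198,0)],(.609,.031,.044),{"scene":(225,195,225,115,3.5),"side":(225,145,170,225,2.6)})
E
```

```text
Traceback (most recent call last):
  File "ov.py", line 18, in run
    if bar is not None:draw(im,c,barw(*bar),(255,255,0),s=s,o=(x0,y0))
                                 ~~~~^^^^^^
  File "ov.py", line 5, in barw
    R=cv2.Rodrigues(np.array([0,0,yaw]))[0]@cv2.Rodrigues(np.array([tilt,0,0]))[0]
                                            ~~~~~~~~~~~~~^^^^^^^^^^^^^^^^^^^^^^
cv2.error: OpenCV(4.12.0) /io/opencv/modules/calib3d/src/calibration_base.cpp:151: error: (-210:Unsupported format or combination of formats) The matrices must have 32f or 64f data type in function 'Rodrigues'
```

```bash
sed -i 's/np.array(\[tilt,0,0\])/np.array([tilt,0.,0.])/;s/np.array(\[0,0,yaw\])/np.array([0.,0.,yaw])/' ov.py
python3 - <<'E'
from ov import *
run("ov1",[(.474,-.2015,0),(.458,-.0115,0),(.461,.198,0)],(.609,.031,.044),{"scene":(225,195,225,115,3.5),"side":(225,145,170,225,2.6)})
E
```

```text
(no output)
```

View pics/ov1_scene.png

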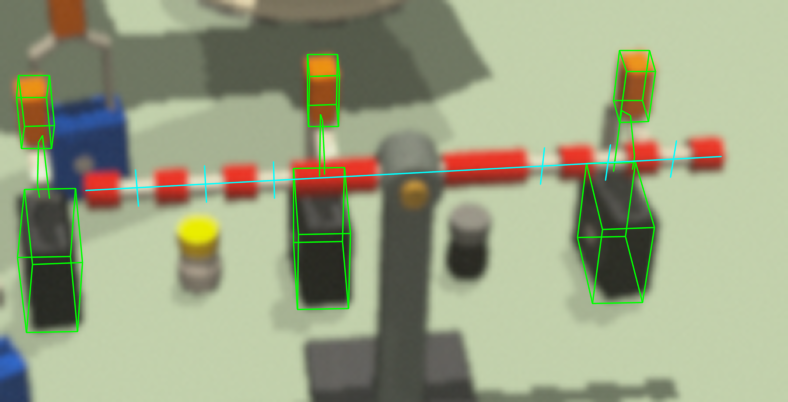

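View pics/ov1_side.png

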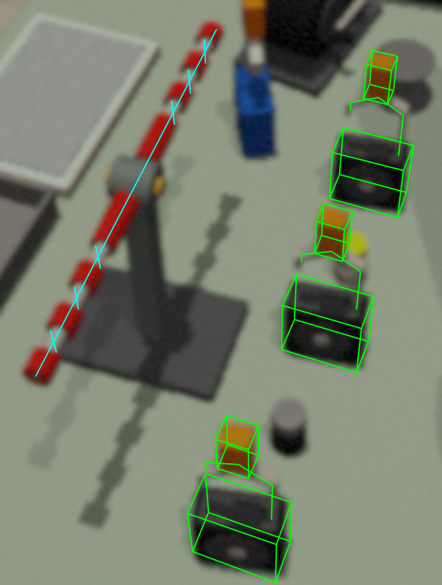

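```bash
python3 - <<'E'
from ov import *
c=load(r,("side",))["side"]
im=c["image"][:,:,::-1]
def cr(x,y,w,h,s):return cv2.resize(im[y:y+h,x:x+w],(int(w*s),int(h*s)),interpolation=cv2.INTER_CUBIC)
cv2.imwrite("pics/sb.png",cr(230,145,90,150,4))
cv2.imwrite("pics/sm.png",np.hstack([cr(290,300,50,70,5.2),cr(326,220,50,70,5.2),cr(345,160,50,70,5.2)]))
E
```

```text
(no output)
```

View pics/sb.png

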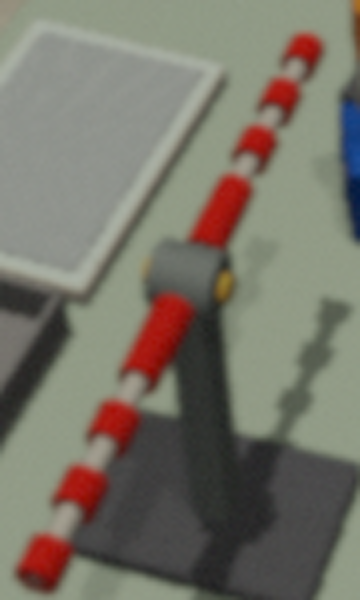

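View pics/sm.png

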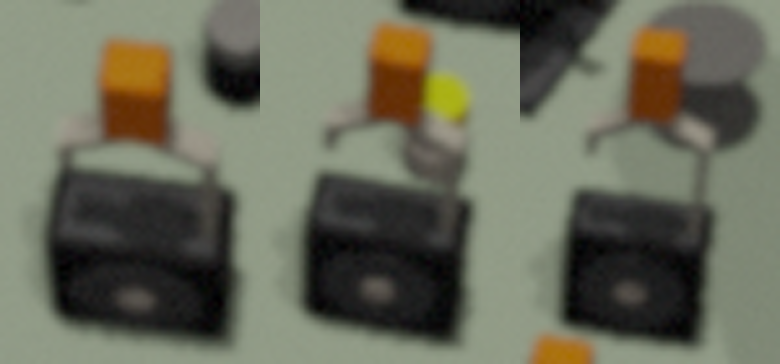

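```bash
python3 - <<'E'
from ov import *
cs=load(r);S,D=cs["scene"],cs["side"]
sc=lambda u,v:np.array([u/2.85+170,v/2.85+175])
dat={"L":((676,104),(-0,290,300),(137,55),(62,318),(232,343)),"M":((418,107),(260,326,220),(401,38),(308,307),(462,340)),"R":((182,126),(520,345,160),(660,42),(566,322),(700,343))}
for k,(a,(ox,bx,by),t,p,q) in dat.items():
    g=lambda u:np.array([(u[0]-ox)/5.2+bx,u[1]/5.2+by])
    def f(v):
        x,y,w=v;c,s=np.cos(w),np.sin(w)
        P=lambda a,b,z:[x+c*a-s*b,y+s*a+c*b,z]
        return np.concatenate([proj(S,P(0,0,.186))[0]-sc(*a),proj(D,P(0,0,.186))[0]-g(t),proj(D,P(.036,.018,0))[0]-g(p),proj(D,P(-.036,.018,0))[0]-g(q)])
    s=least_squares(f,(.46,0,0));print(k,s.x.round(4),s.fun.round(1))
nS=[(137,187),(206,184),(273,180),(542,164),(609,159),(674,156)];nS=[np.array(u)/3.5+[225,195] for u in nS]
nD=[(291,78),(268,124),(246,170),(135,385),(98,455),(67,520)];nD=[np.array(u)/4+[230,145] for u in nD]
def f(v):
    w=v[2];d=np.array([-np.sin(w),np.cos(w)]);P=[[v[0]+d[0]*l,v[1]+d[1]*l,.215+v[3]*l+v[4]] for l in(-.16,-.12,-.08,.08,.12,.16)]
    return np.r_[(proj(S,P)-nS).ravel(),(proj(D,P)-nD).ravel()]
s=least_squares(f,(.6,0,0,0,0));print(s.x.round(4),s.fun.round(1))
E
```

```text
L [0.4581 0.198  0.2275] [-0.7 -0.3  0.8  0.7 -1.4  0.1  0.  -0.4]
M [ 0.4563 -0.014   0.1315] [-0.9  0.1  1.1 -0.4 -0.8  1.1 -0.7  0.4]
R [ 0.472  -0.203   0.1725] [-0.6 -0.5  0.5 -0.6 -1.2  0.8  0.1  0.4]
[6.087e-01 3.100e-02 5.170e-02 7.600e-03 6.000e-04] [-0.5  0.3 -0.6 -0.1 -0.3 -0.2 -0.4 -0.6 -0.8 -0.4 -0.8 -0.8  0.3 -0.2
  0.1 -0.2 -0.6  0.4 -1.1  1.8 -0.   0.1 -1.   0.7]
```

Request:
move_arm([
  [[30, 45, 10, 0, 0, 0, 60], [30, 45, 10, 0, 0, 0, 60], [30, 45, 10, 0, 0, -0.05, 60], [30, 45, 10, 0, 0, -0.05, 60], [30, 45, 10, 0, 0, -0.035, 60], [35, 48, 10, 0, 0, 0, 60], [35, 48, 0, 0, 0, 0, 60], [35, 48, 0, 0, 0, 0, 60]],
])

```text
t: 1.6
tool_pos: [0.448, -0.2184, 0.2937]
ee_rot: [3.128, 0.252, 0.005]
ft_force: [0.6, -1.4, 0.1]
finger_gap: 0.702
```

```bash
cat > look.py <<'E'
from ov import *
import sys
def pose():
    s=r.state();R=cv2.Rodrigues(s["ee_rot"])[0]
    print("t %.2f pos %s yaw %.3f zaxis %s gap %.3f F %s"%(s["t"],s["tool_pos"].round(4),np.arctan2(-R[0,1],R[1,1]) if R[1,1]>0 else np.arctan2(R[0,1],-R[1,1]),R[:,2].round(3),s["finger_gap"],s["ft_force"].round(2)))
def snap(n,tag,crop=None,s=1,mags=()):
    c=r.read_camera(n);im=c["image"][:,:,::-1].copy()
    x,y,w,h=crop or (0,0,640,480)
    im=cv2.resize(im[y:y+h,x:x+w],None,fx=s,fy=s,interpolation=cv2.INTER_CUBIC)
    for m in mags:draw(im,c,magwire(*m),s=s,o=(x,y))
    cv2.imwrite(f"pics/{tag}.png",im)
    return c
E
python3 - <<'E'
from look import *
pose();snap("wrist","w1",mags=[(.472,-.203,.17)])
E
```

```text
t 1.60 pos [ 0.448  -0.2184  0.2937] yaw 0.161 zaxis [ 0.003 -0.003 -1.   ] gap 0.702 F [ 0.61 -1.37  0.13]
```

View pics/w1.png

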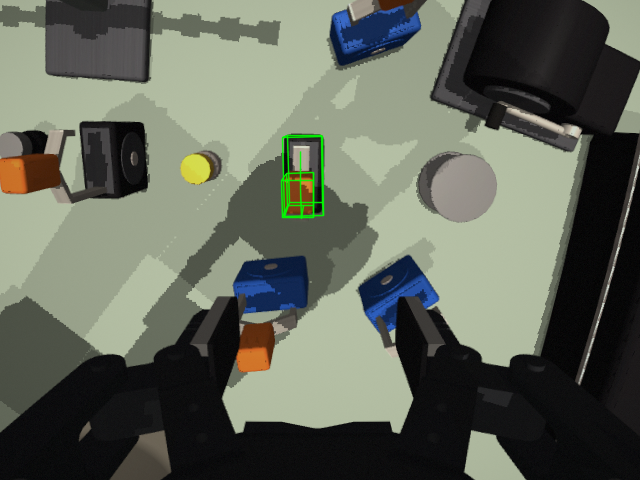

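```bash
python3 - <<'E'
from look import *
c=snap("wrist","w2",(260,110,100,120),5)
snap("wrist","w3",(260,110,100,120),5,[(.472,-.203,.17)])
a=cv2.imread("pics/w2.png");b=cv2.imread("pics/w3.png");cv2.imwrite("pics/w4.png",np.hstack([a,b])[:, :]*1)
s=r.state();print(proj(c,[s["tool_pos"]]))
E
python3 -c "
import cv2;a=cv2.imread('pics/w4.png');cv2.imwrite('pics/w4.png',cv2.resize(a,(800,480)))"
```

```text
[[324.9899708  319.89870969]]
```

View pics/w4.png

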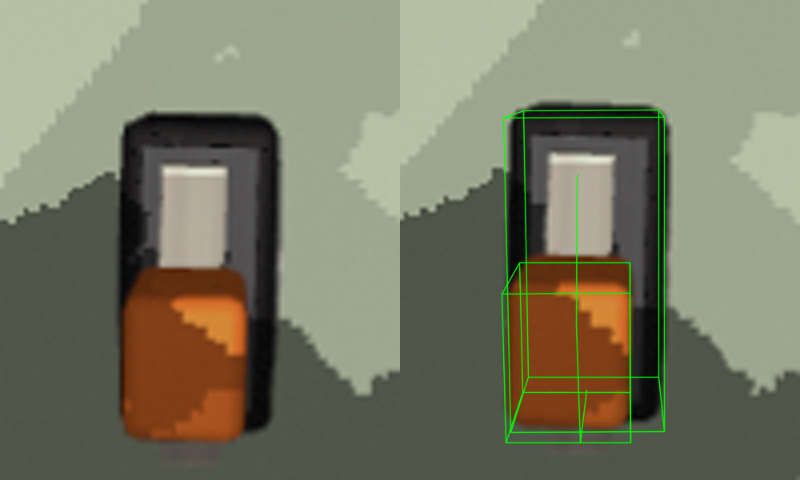

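Request:
move_arm([
  [[24, 15, -20, 0, 0, 0, 55], [0, 0, -40, 0, 0, 0, 50], [0, 0, -20, 0, 0, 0, 50], [0, 0, 0, 0, 0, 0, 50]],
])

```text
t: 2.25
tool_pos: [0.4719, -0.2055, 0.212]
ee_rot: [3.127, 0.256, 0.006]
ft_force: [-0.1, -0.7, 1.5]
finger_gap: 0.591
```

```bash
python3 - <<'E'
from look import *
pose();snap("wrist","w5",(200,120,240,240),2.4,mags=[(.4735,-.203,.168)])
E
```

```text
t 2.25 pos [ 0.4719 -0.2055  0.212 ] yaw 0.163 zaxis [ 0.004 -0.004 -1.   ] gap 0.591 F [-0.14 -0.73  1.5 ]
```

View pics/w5.png

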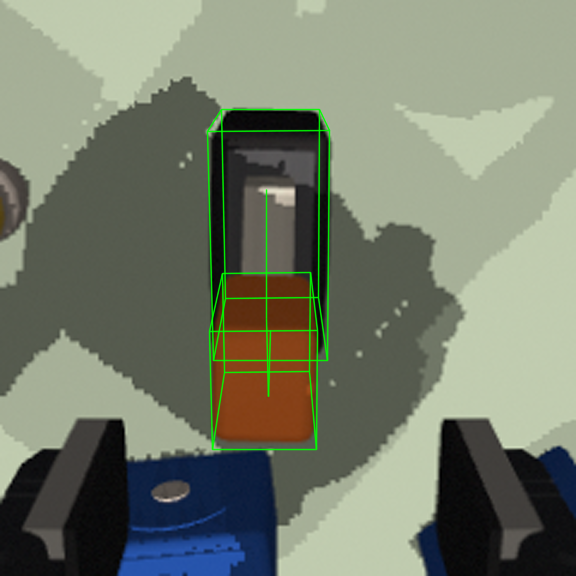

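Request:
move_arm([
  [[2, 2, -30, 0, 0, 0, 50], [0, 0, -30, 0, 0, 0, 50], [0, 0, 0, 0, 0, 0, 40], [0, 0, 0, 0, 0, 0, 0], [0, 0, 0, 0, 0, 0, 0], [0, 0, 0, 0, 0, 0, 0], [0, 0, 0, 0, 0, 0, 0]],
])

```text
t: 3.18
tool_pos: [0.477, -0.208, 0.1595]
ee_rot: [3.119, 0.251, 0.022]
ft_force: [0.2, -0.1, -2.1]
finger_gap: 0.222
```

```bash
python3 - <<'E'
from look import *
pose();snap("wrist","w6",(200,120,240,240),2.4)
E
```

```text
t 3.17 pos [ 0.477  -0.208   0.1595] yaw 0.160 zaxis [ 0.015 -0.011 -1.   ] gap 0.222 F [ 0.2  -0.1  -2.11]
```

View pics/w6.png

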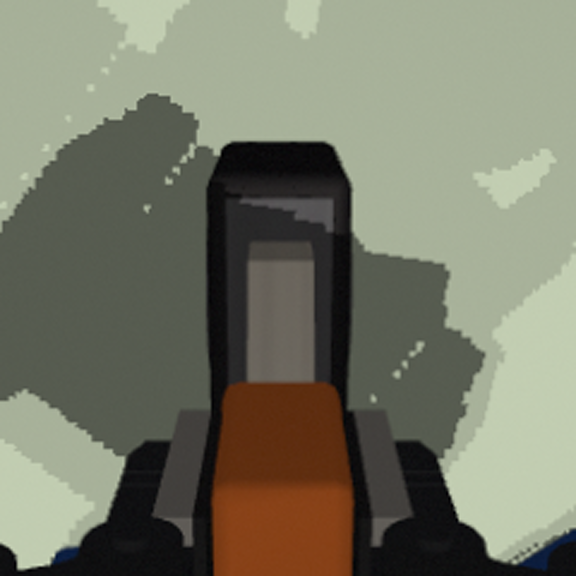

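Request:
move_arm([
  [[0, 0, 20, 0, 0, 0, 0], [0, 0, 40, 0, 0, 0, 0], [0, 0, 40, 0, 0, 0, 0], [0, 0, 20, 0, 0, 0, 0], [0, 0, 0, 0, 0, 0, 0], [0, 0, 0, 0, 0, 0, 0]],
])

```text
t: 3.98
tool_pos: [0.4757, -0.2071, 0.2818]
ee_rot: [3.121, 0.251, 0.018]
ft_force: [0.0, -0.3, -2.8]
finger_gap: 0.219
```

```bash
cat >> look.py <<'E'
def weigh(n=8):
    F=[];J=[]
    for _ in range(n):
        r.read_camera("side");s=r.state();F.append(s["ft_force"]);J.append(s["joint_efforts"])
    F=np.array(F);print("F mean",F.mean(0).round(2),"sd",F.std(0).round(2),"J",np.mean(J,0).round(2));pose()
E
python3 - <<'E'
from look import *
weigh();snap("scene","s2",(190,150,200,180),3.5);snap("wrist","w7",(100,0,400,480),1.2)
E
```

```text
F mean [ 0.11  0.19 -2.23] sd [0.59 0.34 0.6 ] J [ 1.000e-02 -6.988e+01 -3.960e+01 -2.000e-02 -1.300e-01 -0.000e+00]
t 4.38 pos [ 0.476  -0.2073  0.2824] yaw 0.161 zaxis [ 0.013 -0.01  -1.   ] gap 0.226 F [ 0.6   0.66 -2.01]
```

View pics/s2.png

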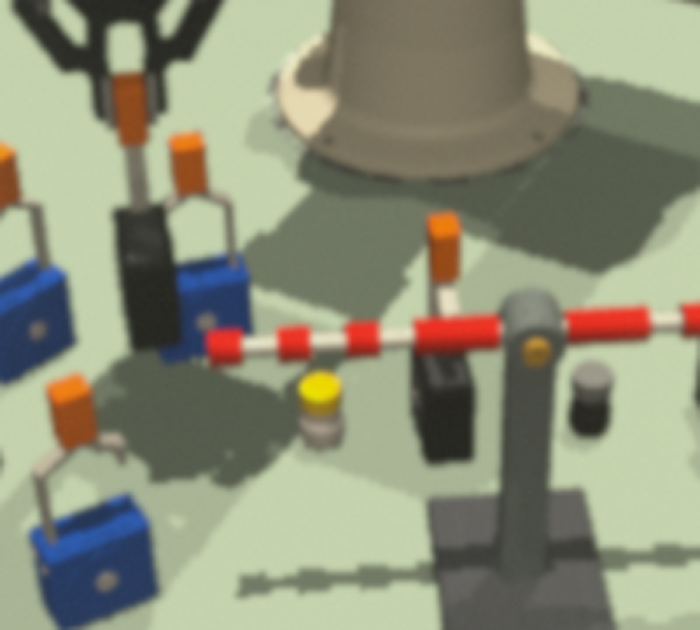

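View pics/w7.png

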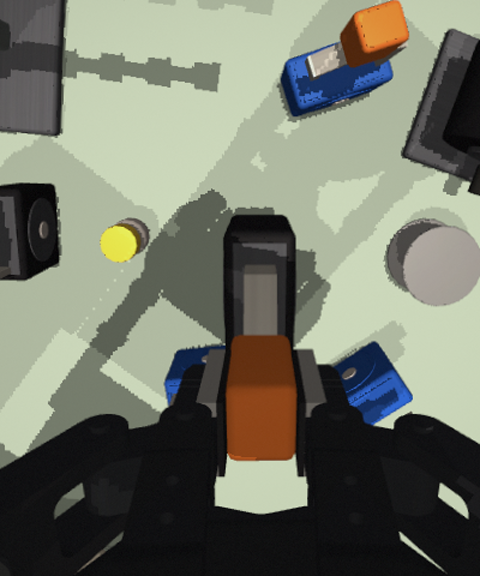

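Request:
move_arm([
  [[15, 15, 0, 0, 0, -0.03, 0], [25, 20, 0, 0, 0, -0.03, 0], [25, 20, 0, 0, 0, -0.03, 0], [15, 15, 0, 0, 0, -0.02, 0], [0, 0, 0, 0, 0, 0, 0]],
])

```text
t: 5.1
tool_pos: [0.5583, -0.1354, 0.2823]
ee_rot: [3.129, 0.072, 0.018]
ft_force: [-0.4, -1.1, -2.3]
finger_gap: 0.222
```

```bash
python3 - <<'E'
from look import *
pose()
s=r.state();x,y,z=s["tool_pos"]
run("ov2",[(x-.0025,y,.05,z-.1595)],(.6087,.031,.0517),{"scene":(200,160,225,170,3.5),"side":(250,100,140,150,4)})
E
```

```text
t 5.10 pos [ 0.5583 -0.1354  0.2823] yaw 0.046 zaxis [ 0.012 -0.012 -1.   ] gap 0.222 F [-0.42 -1.07 -2.33]
```

View pics/ov2_scene.png

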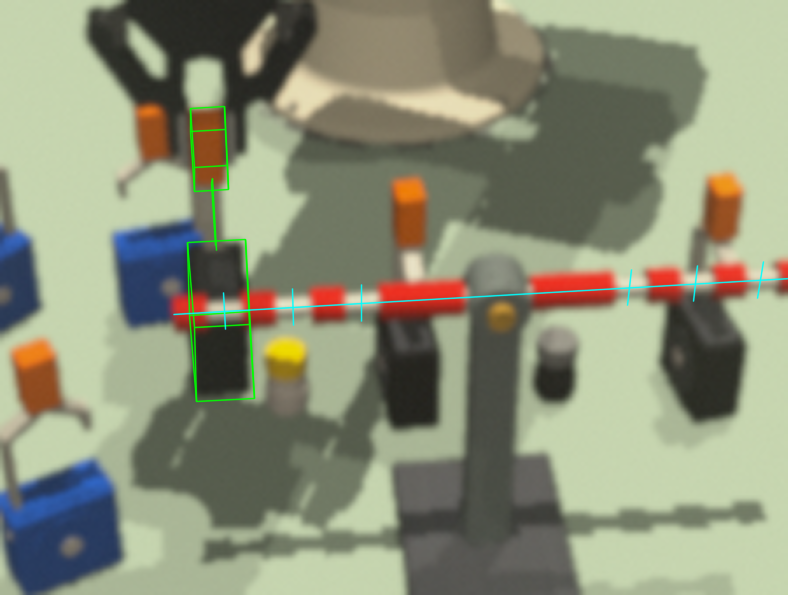

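View pics/ov2_side.png

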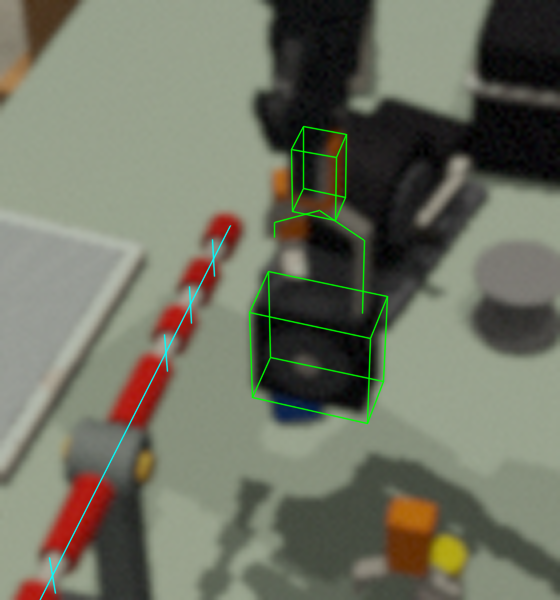

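Request:
move_arm([
  [[12, 3, 0, 0.012, 0.012, 0, 0], [12, 1, 0, 0, 0, 0, 0], [12, 1, 0, 0, 0, 0, 0], [12, 1, 0, 0, 0, 0, 0], [12, 1, 0, 0, 0, 0, 0], [0, 0, 0, 0, 0, 0, 0]],
])

```text
t: 5.95
tool_pos: [0.619, -0.1312, 0.2824]
ee_rot: [3.14, 0.069, -0.002]
ft_force: [-0.6, 0.6, -2.3]
finger_gap: 0.221
```

```bash
python3 - <<'E'
from look import *
pose()
s=r.state();x,y,z=s["tool_pos"]
run("ov3",[(x-.0025,y,.05,z-.1595)],(.6087,.031,.0517),{"scene":(200,160,120,120,4.8),"side":(260,100,100,150,4)})
snap("wrist","w8",(100,0,400,480),1.2)
E
```

```text
t 5.95 pos [ 0.619  -0.1312  0.2824] yaw 0.044 zaxis [-0.001 -0.001 -1.   ] gap 0.221 F [-0.56  0.64 -2.29]
```

View pics/ov3_scene.png

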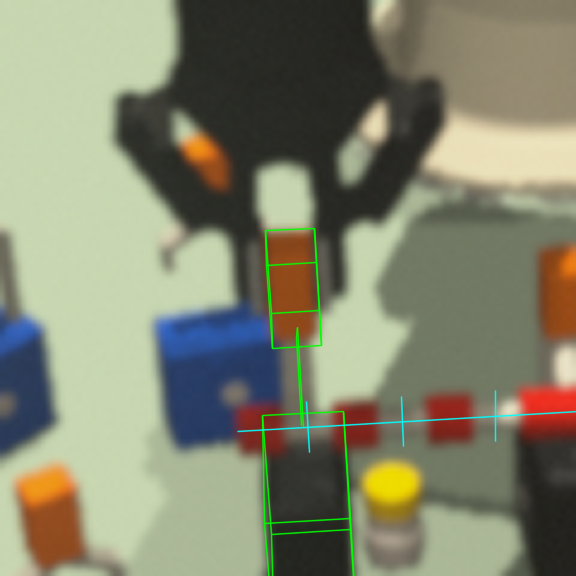

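View pics/ov3_side.png

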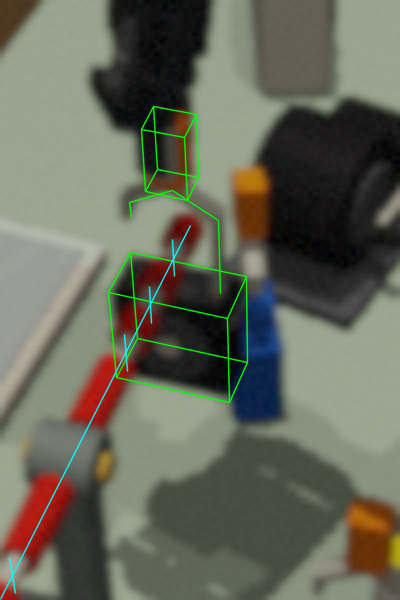

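View pics/w8.png

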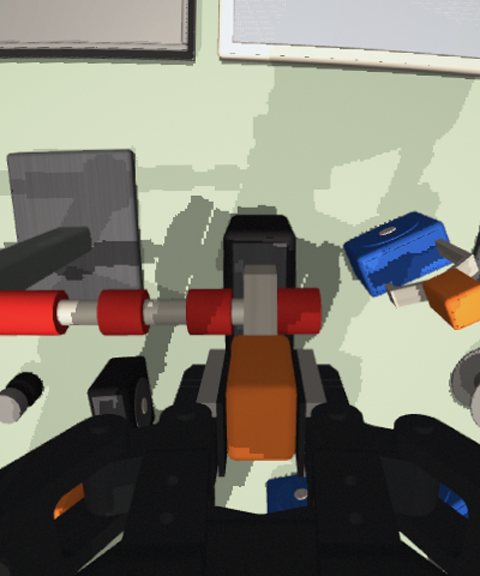

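Request:
move_arm([
  [[0, 2, -8, 0, 0, 0, 0], [0, 0, -12, 0, 0, 0, 0], [0, 0, -10, 0, 0, 0, 0], [0, 0, -6, 0, 0, 0, 0], [0, 0, 0, 0, 0, 0, 0]],
])

```text
t: 6.72
tool_pos: [0.6167, -0.1289, 0.2434]
ee_rot: [-3.141, -0.068, 0.005]
ft_force: [-0.1, -0.3, -2.1]
finger_gap: 0.226
```

```bash
python3 - <<'E'
from look import *
weigh(4)
snap("scene","s4",(200,160,150,120),4.8);snap("side","d4",(240,100,120,150),4)
snap("wrist","w9",(100,0,400,480),1.2)
E
```

```text
F mean [ 0.08 -0.01 -1.65] sd [0.2  0.2  0.48] J [-1.000e-02 -8.962e+01 -3.972e+01 -1.000e-02 -2.000e-02 -0.000e+00]
t 6.92 pos [ 0.6172 -0.1291  0.2445] yaw 0.043 zaxis [-0.001 -0.001 -1.   ] gap 0.222 F [-0.26  0.   -1.49]
```

View pics/d4.png

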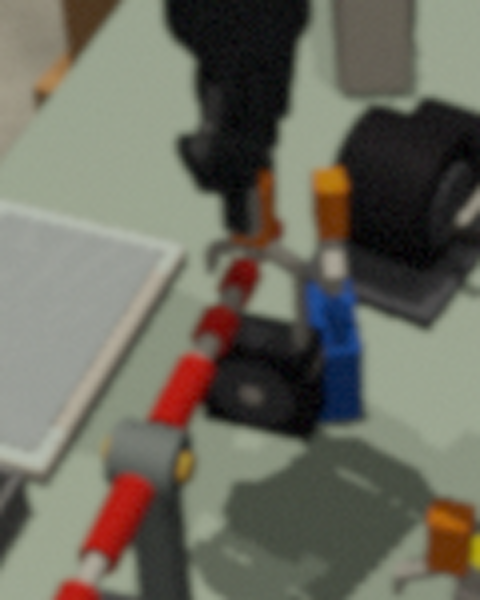

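View pics/w9.png

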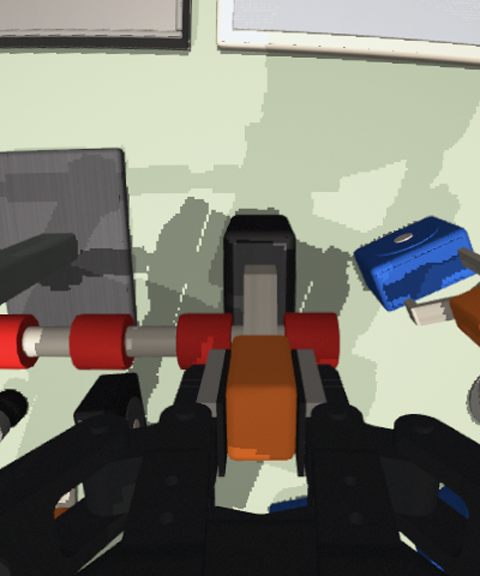

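Request:
move_arm([
  [[0, 0, -5, 0, 0, 0, 0], [0, 0, -5, 0, 0, 0, 0], [0, 0, -5, 0, 0, 0, 0], [0, 0, -4, 0, 0, 0, 0], [0, 0, 0, 0, 0, 0, 0]],
])

```text
t: 7.7
tool_pos: [0.6174, -0.1289, 0.2242]
ee_rot: [3.14, 0.068, -0.001]
ft_force: [0.3, -0.1, -1.1]
finger_gap: 0.222
```

```bash
cat >> look.py <<'E'
def bartilt(tag=None):pass
E
python3 - <<'E'
from look import *
weigh(6)
snap("scene","s5",(210,180,250,120),3.2);snap("side","d5",(220,100,140,150),4)
E
```

```text
F mean [ 0.15  0.27 -0.49] sd [0.53 0.52 0.23] J [-2.800e-01 -8.960e+01 -3.832e+01 -1.700e-01  5.000e-02 -0.000e+00]
t 8.00 pos [ 0.6174 -0.129   0.2247] yaw 0.043 zaxis [-0.    -0.001 -1.   ] gap 0.221 F [-0.29  0.57 -0.12]
```

View pics/s5.png

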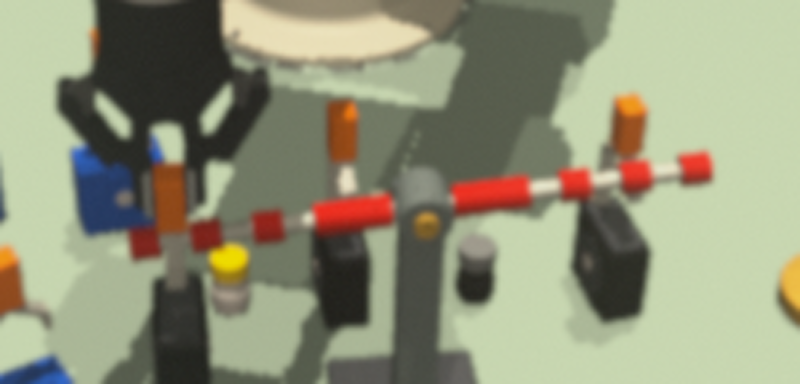

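View pics/d5.png

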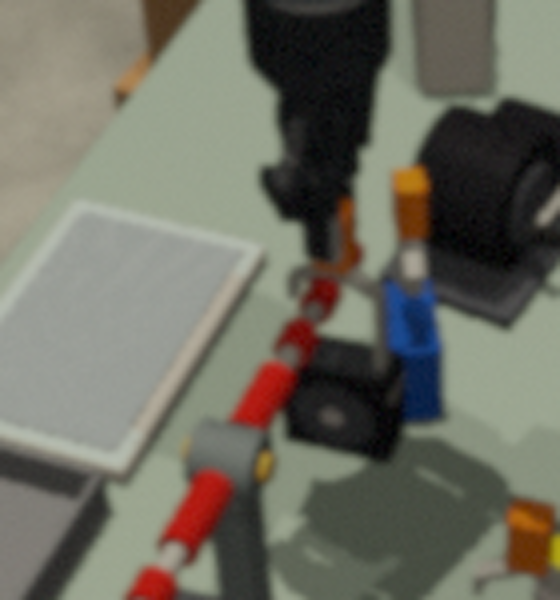

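```bash
cat >> look.py <<'E'
def tilt_from_scene(a,b,x0,y0,s,piv=(.6087,.031,.0517)):
    """a,b : crop pixels of -y end and +y end centres (or any points on the bar axis)"""
    c=r.read_camera("scene")
    P=lambda t:[barw(*piv,t)[0][0],barw(*piv,t)[0][1]]
    U=np.array([a,b])/s+[x0,y0]
    f=lambda v:(proj(c,P(v[0]))-U)[:,1]-v[1]
    q=least_squares(f,(0,0));print("tilt",q.x.round(3))
E
python3 - <<'E'
from look import *
tilt_from_scene((143,243),(697,167),210,180,3.2)
tilt_from_scene((228,211),(745,182),170,175,2.85)
E
```

```text
tilt [ 0.092 -0.055]
tilt [-0.003  0.057]
```

Request:
move_arm([
  [[0, 0, -4, 0, 0, 0, 0], [0, 0.5, -3, 0, 0, 0, 0], [0, 0.5, -2, 0, 0, 0, 0], [0, 0, 0, 0, 0, 0, 0]],
])

```text
t: 8.7
tool_pos: [0.6176, -0.1283, 0.2151]
ee_rot: [3.14, 0.068, 0.0]
ft_force: [2.0, -0.0, -0.4]
finger_gap: 0.224
```

```bash
python3 - <<'E'
from look import *
weigh(6)
snap("scene","s6",(210,180,250,120),3.2);snap("wrist","w10",(100,0,400,480),1.2)
E
```

```text
F mean [ 0.57 -0.72 -0.13] sd [0.5  0.55 0.57] J [  0.45 -89.51 -37.27   0.19   0.27  -0.  ]
t 9.00 pos [ 0.6177 -0.1283  0.2154] yaw 0.043 zaxis [ 0.001 -0.001 -1.   ] gap 0.226 F [ 1.64 -1.53 -0.29]
```

View pics/s6.png

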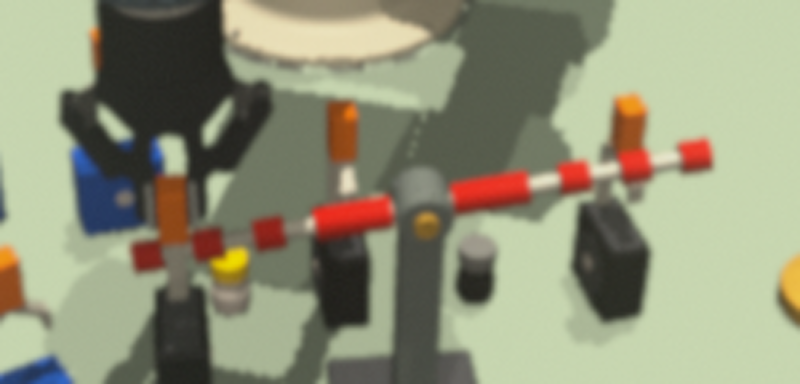

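View pics/w10.png

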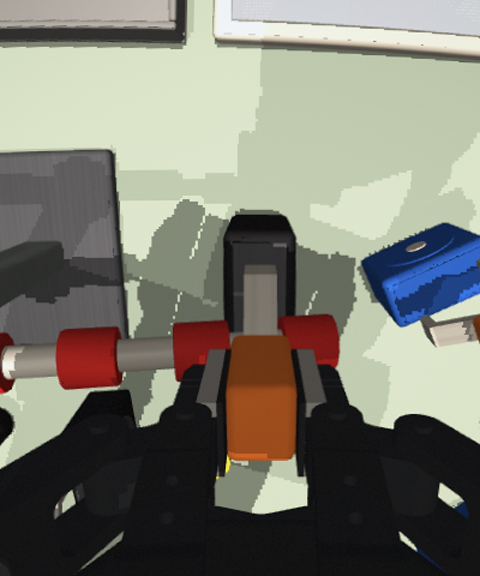

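Request:
move_arm([
  [[0, 0, 0, 0, 0, 0, 23], [0, 0, 0, 0, 0, 0, 28], [0, 0, 0, 0, 0, 0, 36], [0, 0, 0, 0, 0, 0, 46], [0, 0, 0, 0, 0, 0, 50]],
])

```text
t: 9.72
tool_pos: [0.6175, -0.128, 0.2153]
ee_rot: [3.14, 0.068, 0.0]
ft_force: [-0.2, -0.1, 0.9]
finger_gap: 0.587
```

```bash
python3 - <<'E'
from look import *
pose()
snap("scene","s7",(210,180,250,120),3.2);snap("wrist","w11",(100,0,400,480),1.2)
E
```

```text
t 9.72 pos [ 0.6175 -0.128   0.2153] yaw 0.043 zaxis [ 0.    -0.001 -1.   ] gap 0.587 F [-0.22 -0.07  0.94]
```

View pics/s7.png

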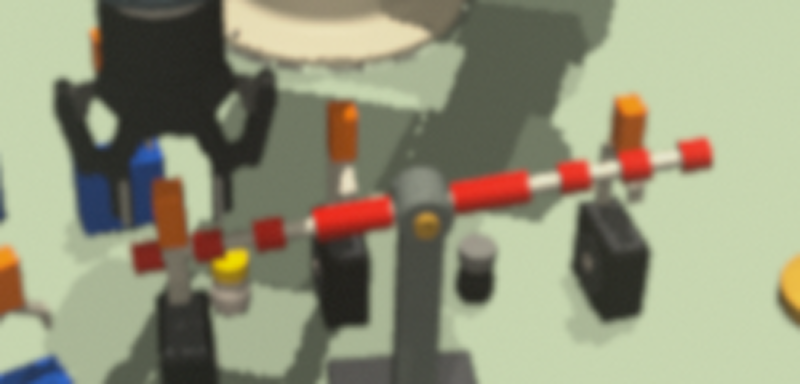

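View pics/w11.png

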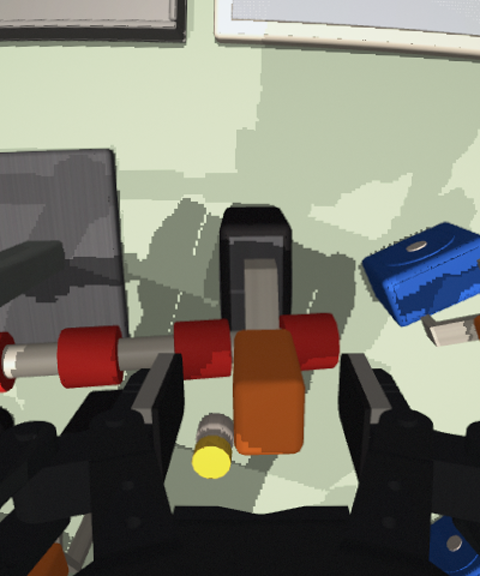

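Request:
move_arm([
  [[0, 0, 25, 0, 0, 0, 50], [0, 0, 50, 0, 0, 0, 50], [-30, 15, 20, 0, 0, 0.03, 50], [-45, 30, 0, 0, 0, 0.03, 50], [-45, 35, 0, 0, 0, 0.03, 50], [-35, 30, -15, 0, 0, 0, 50], [-5, 5, -15, 0, 0, 0, 50], [0, 0, 0, 0, 0, 0, 50]],
])

```text
t: 10.82
tool_pos: [0.4521, -0.0102, 0.2825]
ee_rot: [3.133, 0.213, 0.003]
ft_force: [0.7, 0.3, 0.1]
finger_gap: 0.584
```

```bash
python3 - <<'E'
from look import *
pose();snap("wrist","w12",(200,60,240,280),2.1,mags=[(.4575,-.0125,.13)]);snap("scene","s8",(210,150,250,180),3.2)
E
```

```text
t 10.82 pos [ 0.4521 -0.0102  0.2825] yaw 0.136 zaxis [ 0.002 -0.001 -1.   ] gap 0.584 F [0.67 0.31 0.09]
```

View pics/w12.png

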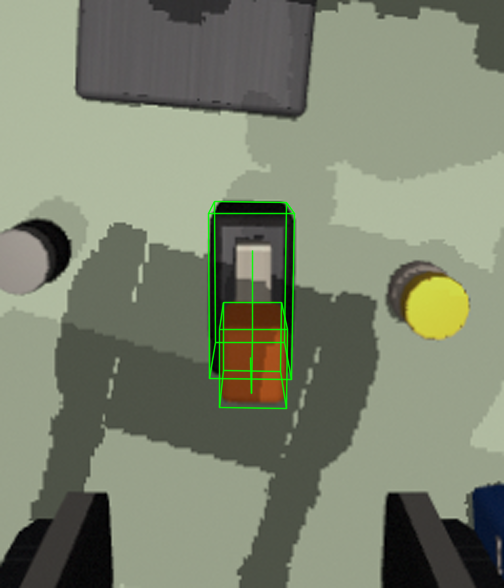

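View pics/s8.png

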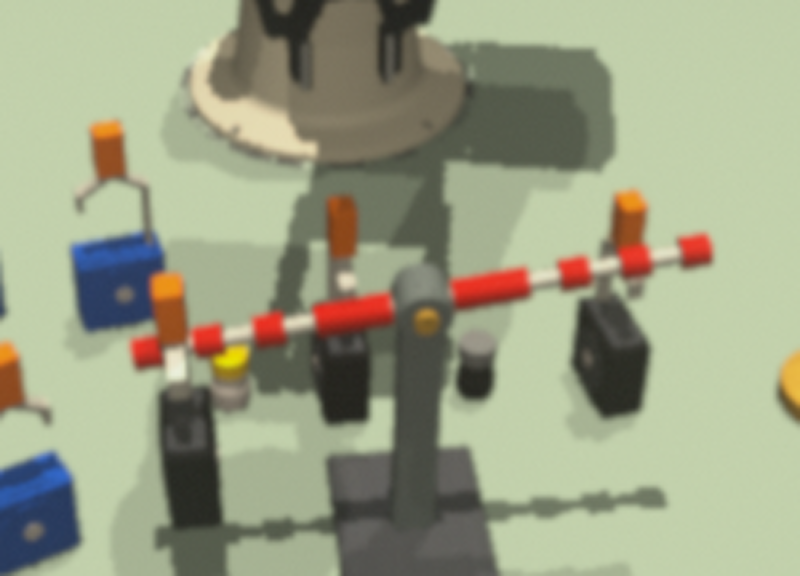

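Request:
move_arm([
  [[6, -2, -30, 0, 0, 0, 50], [0, 0, -45, 0, 0, 0, 50], [0, 0, -35, 0, 0, 0, 50], [0, 0, -15, 0, 0, 0, 50], [0, 0, -3, 0, 0, 0, 50]],
])

```text
t: 11.55
tool_pos: [0.4657, -0.0161, 0.1545]
ee_rot: [3.131, 0.207, 0.018]
ft_force: [0.1, 0.4, -0.1]
finger_gap: 0.588
```

```bash
python3 - <<'E'
from look import *
pose();snap("wrist","w13",(200,120,240,240),2.4)
E
```

```text
t 11.55 pos [ 0.4657 -0.0161  0.1545] yaw 0.132 zaxis [ 0.011 -0.003 -1.   ] gap 0.588 F [ 0.12  0.43 -0.1 ]
```

View pics/w13.png

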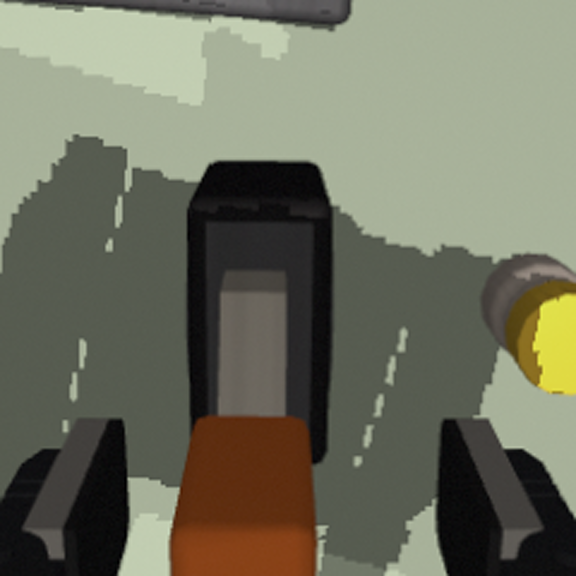

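Request:
move_arm([
  [[-6, 5, 0, 0.003, 0.011, 0, 50], [0, 0, 0, 0, 0, 0, 40], [0, 0, 0, 0, 0, 0, 0], [0, 0, 0, 0, 0, 0, 0], [0, 0, 0, 0, 0, 0, 0], [0, 0, 0, 0, 0, 0, 0]],
])

```text
t: 12.35
tool_pos: [0.4609, -0.011, 0.1569]
ee_rot: [3.134, 0.207, 0.006]
ft_force: [0.1, -0.2, -2.6]
finger_gap: 0.222
```

```bash
python3 - <<'E'
from look import *
pose();snap("wrist","w14",(200,120,240,240),2.4)
E
```

```text
t 12.35 pos [ 0.4609 -0.011   0.1569] yaw 0.132 zaxis [ 0.004 -0.    -1.   ] gap 0.222 F [ 0.07 -0.19 -2.58]
```

View pics/w14.png

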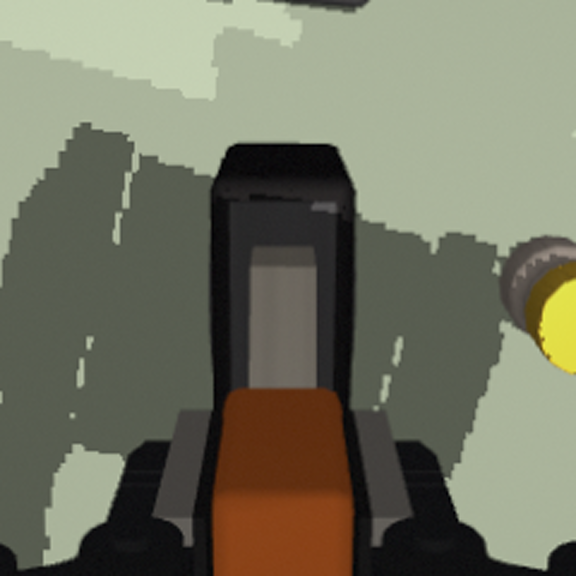

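Request:
move_arm([
  [[0, 0, 20, 0, 0, 0, 0], [0, 0, 40, 0, 0, 0, 0], [0, 0, 40, 0, 0, 0, 0], [0, 0, 25, 0, 0, 0, 0], [0, 0, 0, 0, 0, 0, 0], [0, 0, 0, 0, 0, 0, 0]],
])

```text
t: 13.15
tool_pos: [0.4588, -0.0108, 0.2833]
ee_rot: [-3.134, -0.207, 0.002]
ft_force: [0.0, 0.3, -4.4]
finger_gap: 0.226
```

```bash
python3 - <<'E'
from look import *
weigh();
s=r.state();x,y,z=s["tool_pos"]
run("ov5",[(x-.001,y,.13,z-.155)],None,{"scene":(260,110,120,150,4),"side":(280,90,120,150,4)})
E
```

```text
F mean [-0.17 -0.09 -4.45] sd [0.59 0.3  0.59] J [ 1.000e-02 -6.129e+01 -3.935e+01 -0.000e+00  1.000e-02 -0.000e+00]
t 13.55 pos [ 0.4592 -0.0109  0.284 ] yaw 0.132 zaxis [-0.  0. -1.] gap 0.221 F [-0.61 -0.46 -4.52]
```

View pics/ov5_side.png

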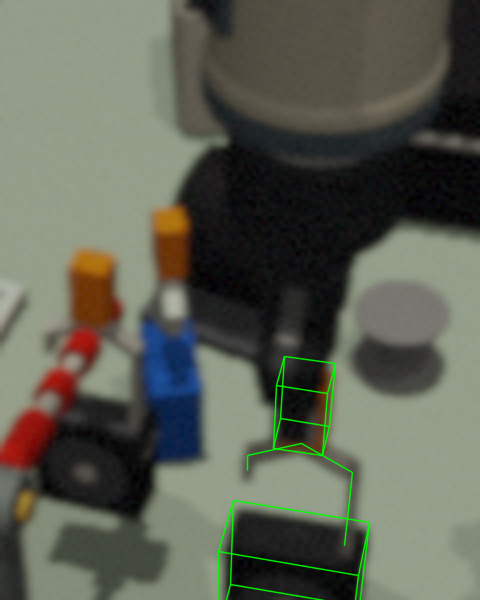

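View pics/ov5_scene.png

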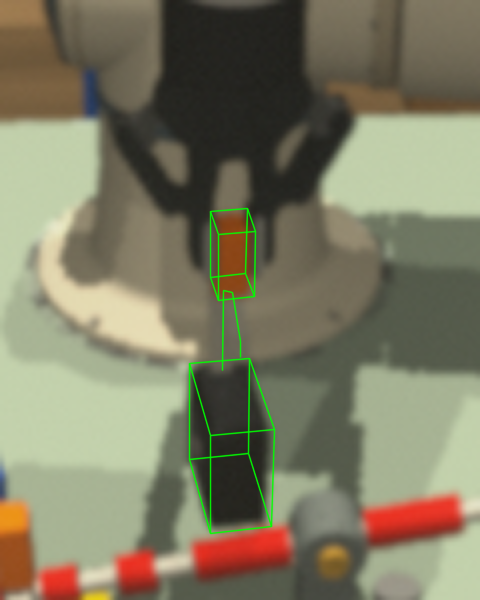

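```bash
python3 - <<'E'
from look import *
tilt_from_scene((142,351),(695,249),210,150,3.2)
E
```

```text
tilt [0.15  0.193]
```

Request:
move_arm([
  [[10, 25, 5, 0, 0, -0.02, 0], [20, 40, 5, 0, 0, -0.02, 0], [22, 40, 3, 0, 0, -0.02, 0], [22, 38, 0, 0, 0, -0.02, 0], [10, 15, 0, 0, 0, 0, 0], [0, 0, 0, 0, 0, 0, 0]],
])

```text
t: 14.45
tool_pos: [0.5453, 0.1516, 0.2974]
ee_rot: [3.14, 0.075, 0.0]
ft_force: [-0.0, -1.6, -4.1]
finger_gap: 0.223
```

```bash
python3 - <<'E'
from look import *
pose()
s=r.state();x,y,z=s["tool_pos"]
run("ov6",[(x-.001,y,.05,z-.155)],(.6087,.031,.0517,.155),{"scene":(300,130,160,150,4),"side":(230,130,150,150,4)})
E
```

```text
t 14.45 pos [0.5453 0.1516 0.2974] yaw 0.048 zaxis [ 0. -0. -1.] gap 0.223 F [-0.02 -1.57 -4.1 ]
```

View pics/ov6_scene.png

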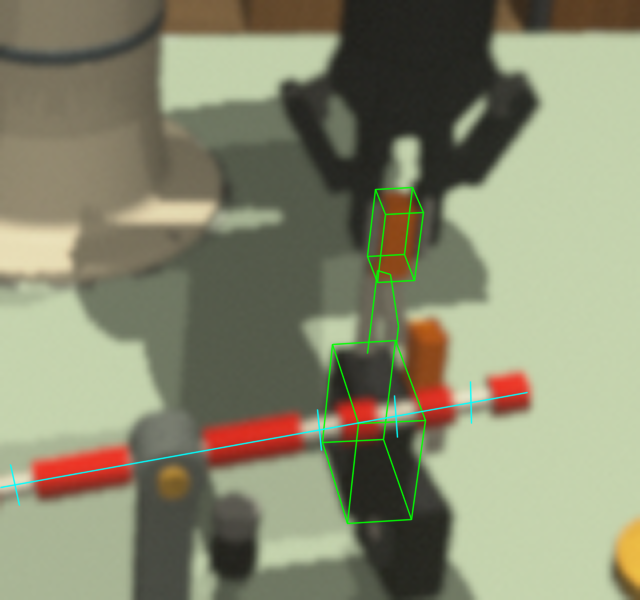

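View pics/ov6_side.png

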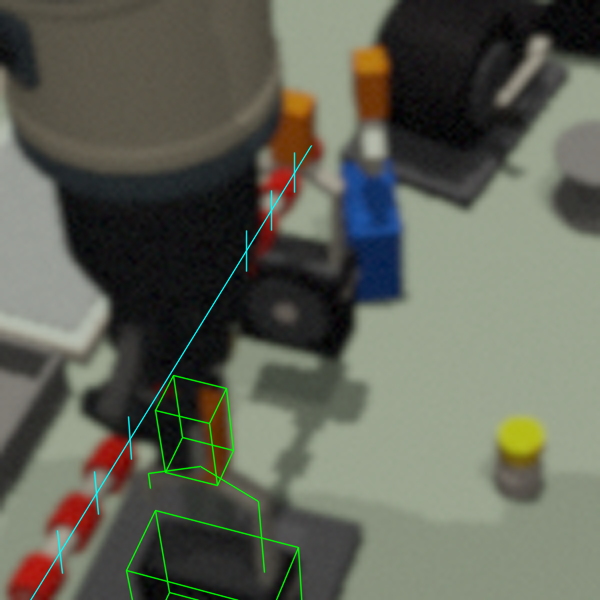

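Request:
move_arm([
  [[11, -2, 0, 0, 0, 0, 0], [12, 0, 0, 0, 0, 0, 0], [12, 0, 0, 0, 0, 0, 0], [12, 0, 0, 0, 0, 0, 0], [11, 0, 0, 0, 0, 0, 0], [0, 0, 0, 0, 0, 0, 0]],
])

```text
t: 15.3
tool_pos: [0.607, 0.1458, 0.2975]
ee_rot: [3.14, 0.069, 0.0]
ft_force: [0.4, -0.2, -4.5]
finger_gap: 0.226
```

```bash
python3 - <<'E'
from look import *
pose();snap("wrist","w15",(100,0,400,480),1.2)
snap("scene","s9",(300,130,160,150),4)
E
```

```text
t 15.30 pos [0.607  0.1458 0.2975] yaw 0.044 zaxis [ 0.    -0.001 -1.   ] gap 0.226 F [ 0.44 -0.18 -4.48]
```

View pics/w15.png

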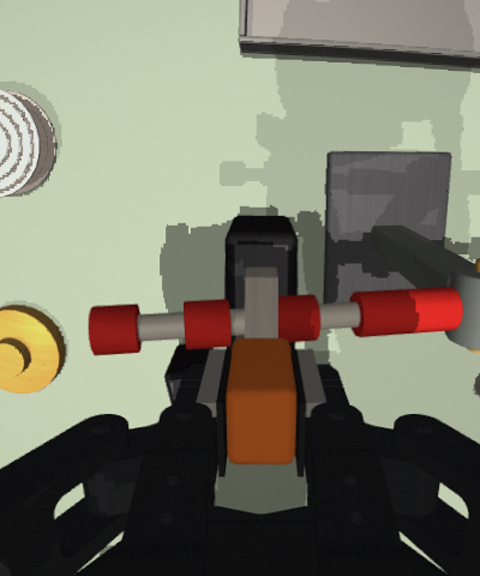

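View pics/s9.png

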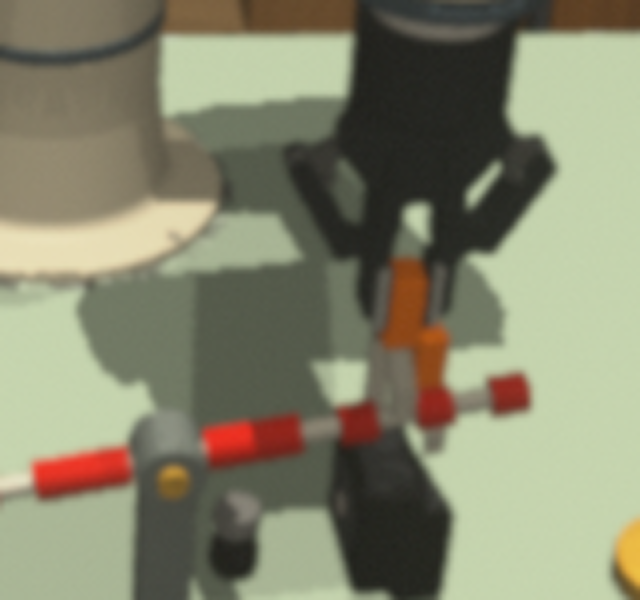

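Request:
move_arm([
  [[-3, 3, -8, 0, 0, 0, 0], [0, 0, -12, 0, 0, 0, 0], [0, 0, -10, 0, 0, 0, 0], [0, 0, -6, 0, 0, 0, 0], [0, 0, 0, 0, 0, 0, 0]],
])

```text
t: 16.02
tool_pos: [0.6014, 0.1493, 0.2586]
ee_rot: [3.14, 0.07, -0.003]
ft_force: [-0.2, -0.3, -3.6]
finger_gap: 0.224
```

```bash
python3 - <<'E'
from look import *
weigh(3);snap("wrist","w16",(100,0,400,480),1.2);snap("side","d7",(220,180,100,120),4.5)
E
```

```text
F mean [-0.24 -0.03 -4.08] sd [0.46 0.14 0.25] J [ 5.000e-02 -8.866e+01 -4.086e+01  1.000e-02 -4.000e-02 -0.000e+00]
t 16.18 pos [0.6019 0.1493 0.2595] yaw 0.045 zaxis [-0.    -0.001 -1.   ] gap 0.220 F [-0.77  0.17 -4.28]
```

View pics/w16.png

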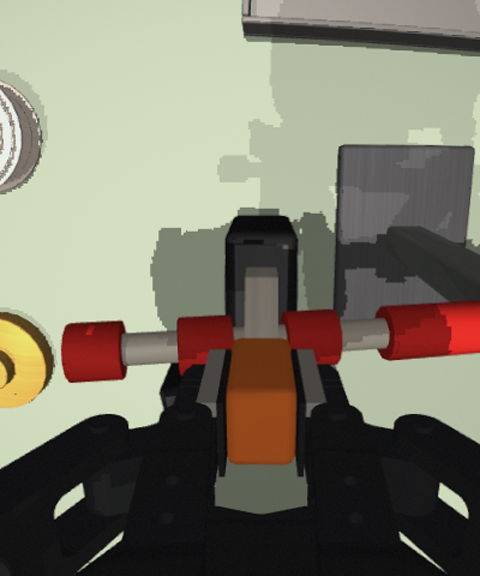

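View pics/d7.png

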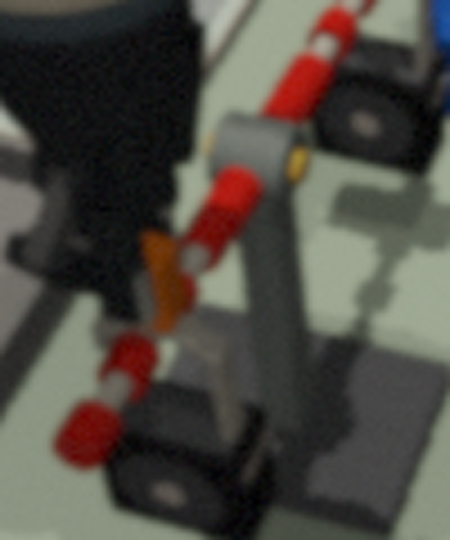

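Request:
move_arm([
  [[0, 0, -4, 0, 0, 0, 0], [0.5, 0, -5, 0, 0, 0, 0], [0.5, 0, -5, 0, 0, 0, 0], [0.5, 0, -5, 0, 0, 0, 0], [0.5, 0, -4, 0, 0, 0, 0], [0, 0, 0, 0, 0, 0, 0]],
])

```text
t: 17.02
tool_pos: [0.6048, 0.1496, 0.2358]
ee_rot: [3.14, 0.07, 0.003]
ft_force: [0.8, 0.4, 0.2]
finger_gap: 0.223
```

```bash
python3 - <<'E'
from look import *
weigh(6);snap("scene","s10",(210,150,250,180),3.2);snap("wrist","w17",(100,0,400,480),1.2)
E
```

```text
F mean [ 0.57  0.14 -0.31] sd [0.27 0.22 0.45] J [-1.000e-01 -8.771e+01 -3.841e+01 -6.000e-02  1.800e-01  0.000e+00]
t 17.32 pos [0.6048 0.1496 0.2363] yaw 0.045 zaxis [ 0.002 -0.    -1.   ] gap 0.220 F [0.44 0.18 0.05]
```

View pics/s10.png

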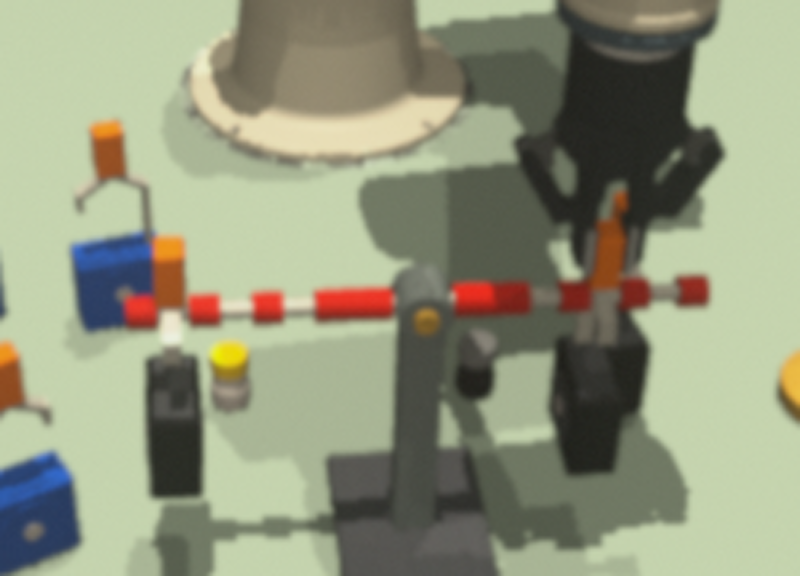

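View pics/w17.png

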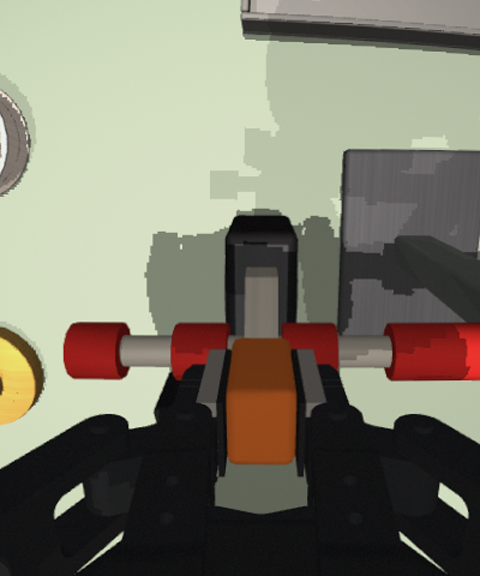

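Request:
move_arm([
  [[0, 0, -3, 0, 0, 0, 0], [0, 0, -2, 0, 0, 0, 0], [0, 0, 0, 0, 0, 0, 0]],
])

```text
t: 17.8
tool_pos: [0.605, 0.1496, 0.2311]
ee_rot: [3.141, 0.07, 0.005]
ft_force: [0.2, 0.4, 0.6]
finger_gap: 0.227
```

```bash
python3 - <<'E'
from look import *
weigh(8);snap("scene","s11",(210,150,250,180),3.2)
tilt_from_scene((140,311),(692,290),210,150,3.2)
E
```

```text
F mean [0.58 0.11 0.65] sd [0.29 0.46 0.48] J [ -0.26 -87.39 -37.82  -0.13   0.2   -0.  ]
t 18.20 pos [0.605  0.1496 0.2313] yaw 0.045 zaxis [ 0.003 -0.    -1.   ] gap 0.220 F [0.58 0.72 1.23]
tilt [-0.029  0.074]
```

View pics/s11.png

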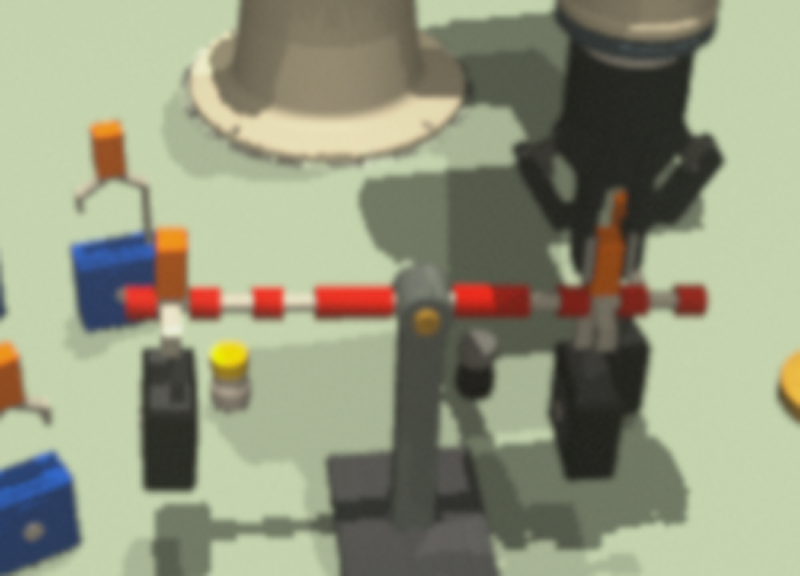

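Request:
move_arm([
  [[0, 0, 0, 0, 0, 0, 23], [0, 0, 0, 0, 0, 0, 28], [0, 0, 0, 0, 0, 0, 36], [0, 0, 0, 0, 0, 0, 46], [0, 0, 0, 0, 0, 0, 50]],
])

```text
t: 18.92
tool_pos: [0.6047, 0.1495, 0.2312]
ee_rot: [3.14, 0.07, 0.004]
ft_force: [-0.1, 1.1, 0.3]
finger_gap: 0.584
```

```bash
python3 - <<'E'
from look import *
pose();snap("scene","s12",(210,150,250,180),3.2);snap("side","d12",(220,100,140,150),4);snap("wrist","w18",(100,0,400,480),1.2)
E
```

```text
t 18.93 pos [0.6047 0.1495 0.2312] yaw 0.045 zaxis [ 0.002 -0.    -1.   ] gap 0.584 F [-0.14  1.08  0.28]
```

View pics/s12.png

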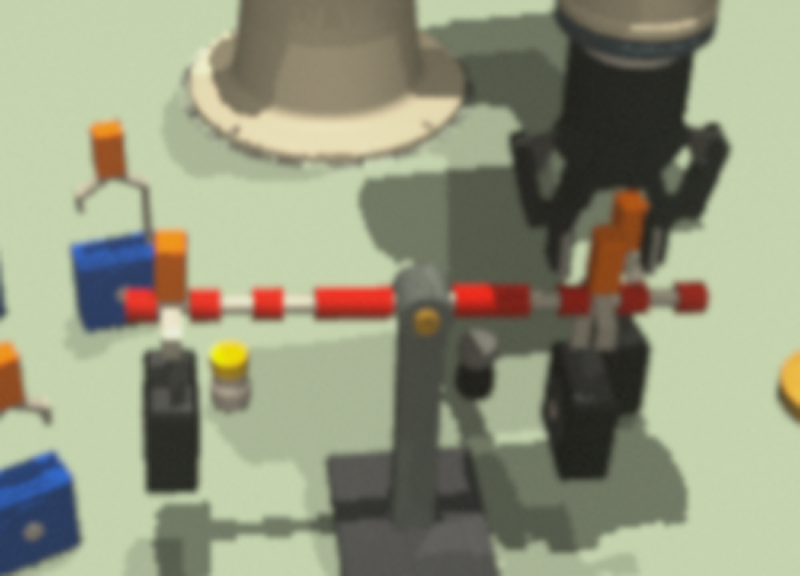

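View pics/w18.png

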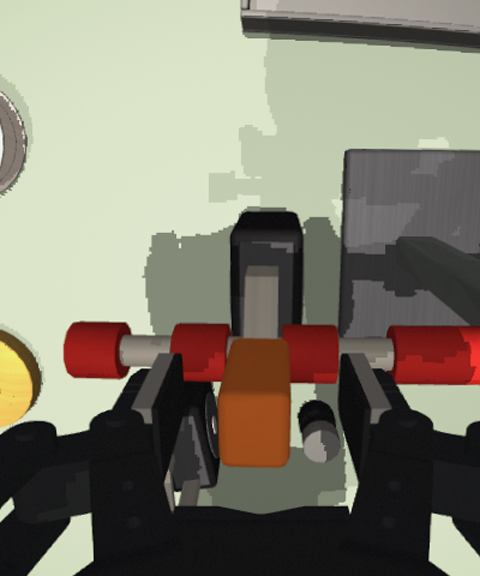

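Request:
move_arm([
  [[0, 0, 25, 0, 0, 0, 50], [0, 0, 45, 0, 0, 0, 50], [-25, 8, 15, 0, 0, 0.04, 50], [-45, 14, 0, 0, 0, 0.05, 50], [-45, 15, -10, 0, 0, 0.05, 50], [-30, 10, -15, 0, 0, 0.02, 50], [0, 0, -5, 0, 0, 0, 50], [0, 0, 0, 0, 0, 0, 50]],
])

```text
t: 20.08
tool_pos: [0.4561, 0.1972, 0.2883]
ee_rot: [3.124, 0.328, 0.007]
ft_force: [0.4, 0.2, 0.1]
finger_gap: 0.581
```

```bash
python3 - <<'E'
from look import *
pose();snap("wrist","w19",(200,60,240,280),2.1,mags=[(.460,.198,.2)]);snap("scene","s13",(210,150,250,180),3.2)
E
```

```text
t 20.07 pos [0.4561 0.1972 0.2883] yaw 0.209 zaxis [ 0.004  0.    -1.   ] gap 0.581 F [0.42 0.24 0.13]
```

View pics/w19.png

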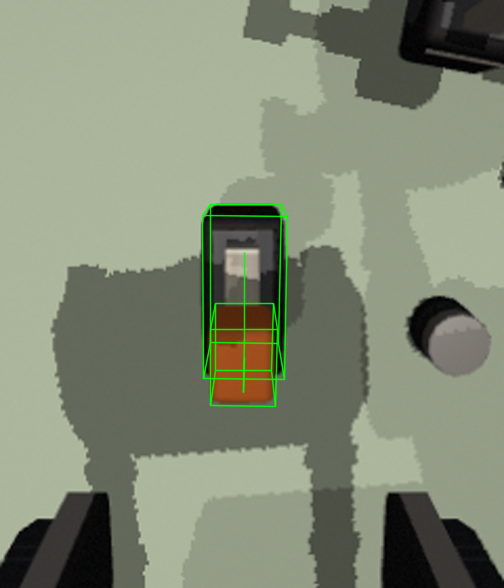

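View pics/s13.png

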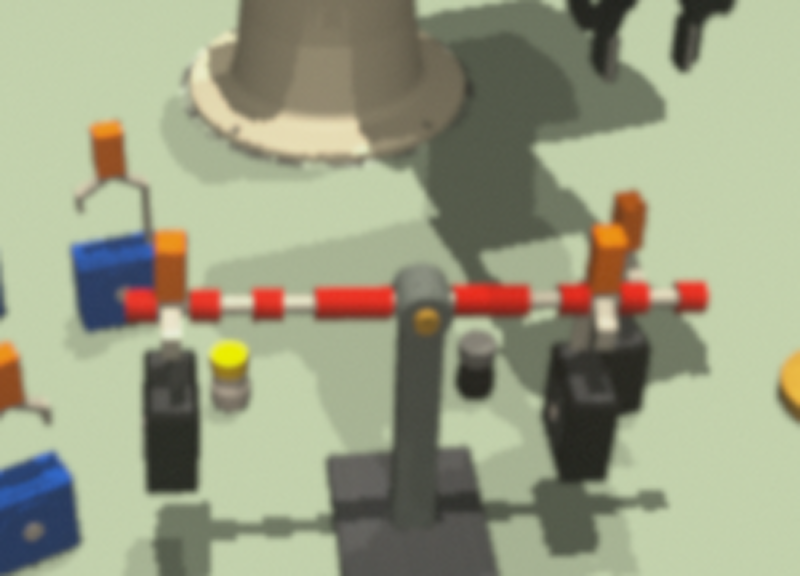

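Request:
move_arm([
  [[1, 1, -30, 0, 0, 0, 50], [0, 0, -40, 0, 0, 0, 50], [0, 0, -15, 0, 0, 0, 50], [0, 0, 0, 0, 0, 0, 50]],
])

```text
t: 20.68
tool_pos: [0.4622, 0.1974, 0.2024]
ee_rot: [-3.124, -0.322, -0.014]
ft_force: [0.2, -0.5, 0.1]
finger_gap: 0.588
```

```bash
python3 - <<'E'
from look import *
pose();snap("wrist","w20",(200,120,240,240),2.4,mags=[(.4605,.198,.2)])
tilt_from_scene((140,304),(692,295),210,150,3.2)
E
```

```text
t 20.68 pos [0.4622 0.1974 0.2024] yaw 0.205 zaxis [ 0.009  0.002 -1.   ] gap 0.588 F [ 0.15 -0.46  0.13]
tilt [-0.055  0.352]
```

View pics/w20.png

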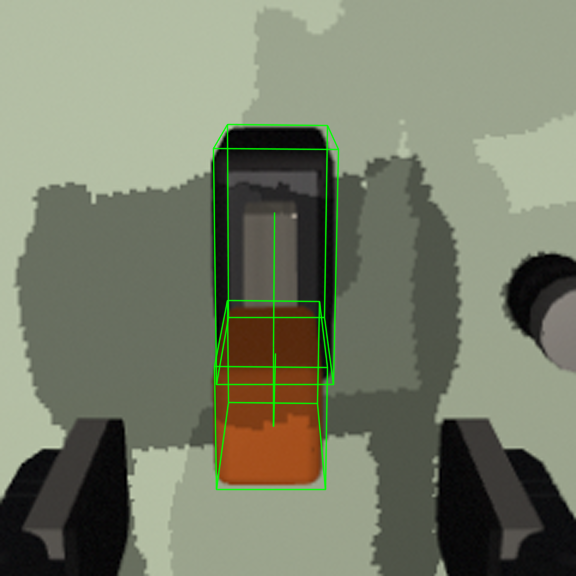

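Request:
move_arm([
  [[-3, 2, -25, 0, 0.009, 0, 50], [-1, 1, -20, 0, 0, 0, 50], [0, 0, -3, 0, 0, 0, 50]],
])

```text
t: 21.15
tool_pos: [0.4616, 0.2012, 0.158]
ee_rot: [-3.122, -0.321, -0.013]
ft_force: [-0.7, -0.3, -0.1]
finger_gap: 0.592
```

```bash
python3 - <<'E'
from look import *
pose();snap("wrist","w21",(200,120,240,240),2.4)
E
```

```text
t 21.15 pos [0.4616 0.2012 0.158 ] yaw 0.205 zaxis [ 0.008  0.004 -1.   ] gap 0.592 F [-0.69 -0.26 -0.11]
```

View pics/w21.png

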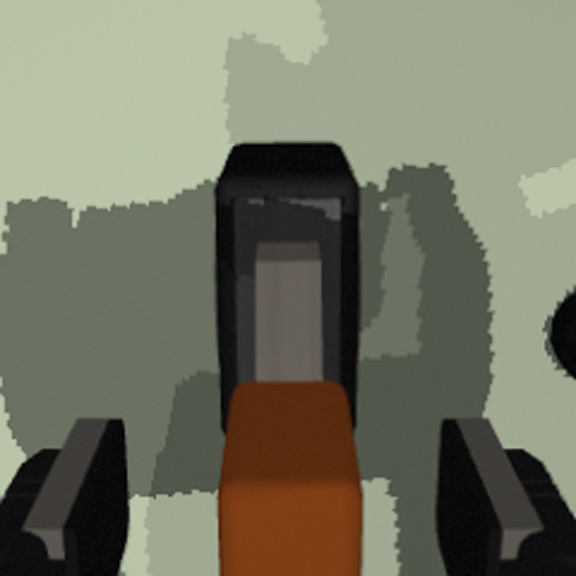

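Centred between the pads (tab 220–360, fingers 127–440). Lower 4 mm, level, and close.

Request:
move_arm([
  [[-1, -1, -4, -0.004, 0.008, 0, 45], [0, 0, 0, 0, 0, 0, 35], [0, 0, 0, 0, 0, 0, 0], [0, 0, 0, 0, 0, 0, 0], [0, 0, 0, 0, 0, 0, 0], [0, 0, 0, 0, 0, 0, 0]],
])

```text
t: 21.95
tool_pos: [0.4622, 0.2005, 0.1565]
ee_rot: [-3.125, -0.321, -0.006]
ft_force: [-0.1, -0.2, -2.2]
finger_gap: 0.223
```

```bash
python3 - <<'E'
from look import *
pose();snap("wrist","w22",(200,120,240,240),2.4)
E
```

```text
t 21.95 pos [0.4622 0.2005 0.1565] yaw 0.205 zaxis [ 0.004  0.001 -1.   ] gap 0.223 F [-0.1  -0.19 -2.19]
```

View pics/w22.png

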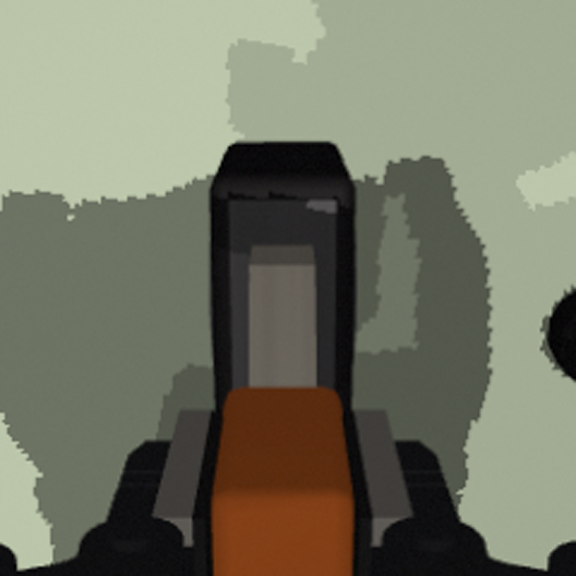

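Request:
move_arm([
  [[0, 0, 20, 0, 0, 0, 0], [0, 0, 45, 0, 0, 0, 0], [0, 0, 45, 0, 0, 0, 0], [0, -20, 15, 0, 0, -0.03, 0], [10, -45, 2, 0, 0, -0.04, 0], [20, -50, 0, 0, 0, -0.04, 0], [20, -50, 0, 0, 0, -0.045, 0], [20, -50, 0, 0, 0, 0, 0], [15, -30, 0, 0, 0, 0, 0], [3, -5, 0, 0, 0, 0, 0], [0, 0, 0, 0, 0, 0, 0]],
])

```text
t: 23.38
tool_pos: [0.55, -0.0573, 0.2869]
ee_rot: [-3.14, -0.072, -0.003]
ft_force: [-0.4, -0.3, -2.5]
finger_gap: 0.222
```

```bash
python3 - <<'E'
from look import *
weigh(3)
s=r.state();x,y,z=s["tool_pos"]
run("ov7",[(x-.001,y,.05,z-.155)],(.6087,.031,.0517,-.06),{"scene":(230,130,230,160,3.4),"side":(230,100,150,150,4)})
E
```

```text
F mean [-0.49 -0.02 -2.35] sd [0.2  0.37 0.24] J [-9.700e-01 -7.539e+01 -4.070e+01 -2.000e-02 -2.000e-02 -3.000e-02]
t 23.52 pos [ 0.5498 -0.0565  0.2872] yaw 0.048 zaxis [ 0.002  0.001 -1.   ] gap 0.224 F [-0.44 -0.36 -2.38]
```

View pics/ov7_scene.png

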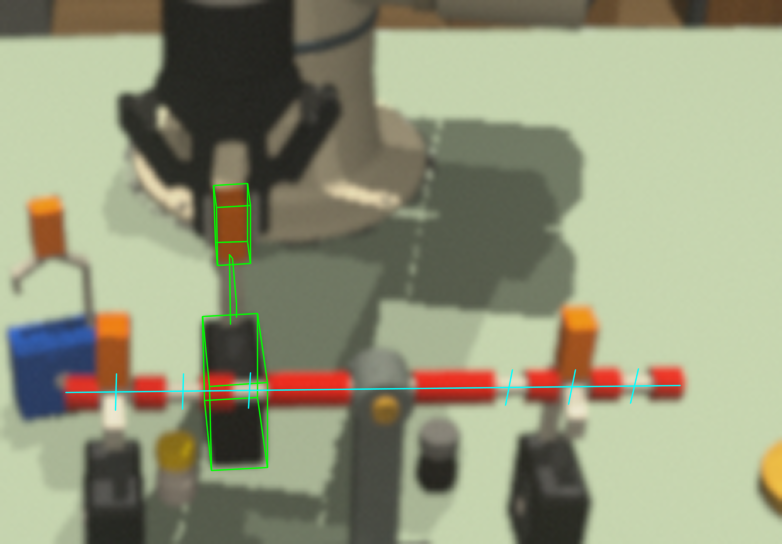

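View pics/ov7_side.png

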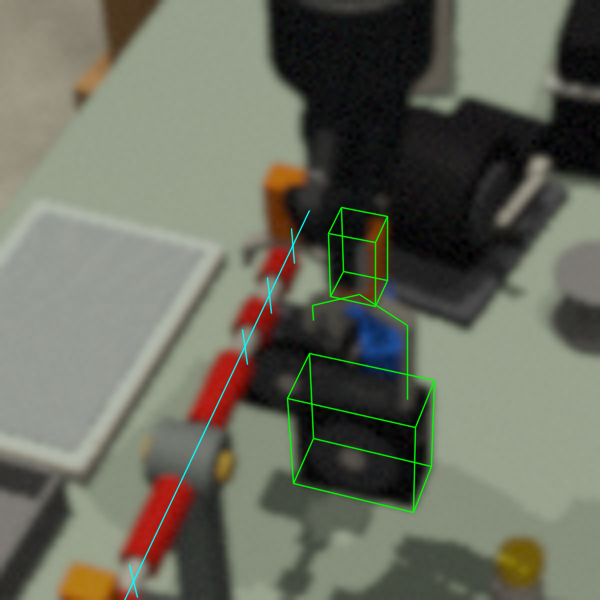

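Request:
move_arm([
  [[13, 5, -2, 0, 0, 0, 0], [13, 2, 0, 0, 0, 0, 0], [13, 1, 0, 0, 0, 0, 0], [13, 0, 0, 0, 0, 0, 0], [10, 0, 0, 0, 0, 0, 0], [0, 0, 0, 0, 0, 0, 0]],
])

```text
t: 24.38
tool_pos: [0.617, -0.0467, 0.2849]
ee_rot: [-3.14, -0.078, -0.005]
ft_force: [0.1, 0.2, -3.0]
finger_gap: 0.228
```

```bash
python3 - <<'E'
from look import *
pose();snap("wrist","w23",(100,0,400,480),1.2)
snap("scene","s14",(230,130,160,150),4)
E
```

```text
t 24.38 pos [ 0.617  -0.0467  0.2849] yaw 0.050 zaxis [ 0.003  0.001 -1.   ] gap 0.228 F [ 0.09  0.17 -2.98]
```

View pics/w23.png

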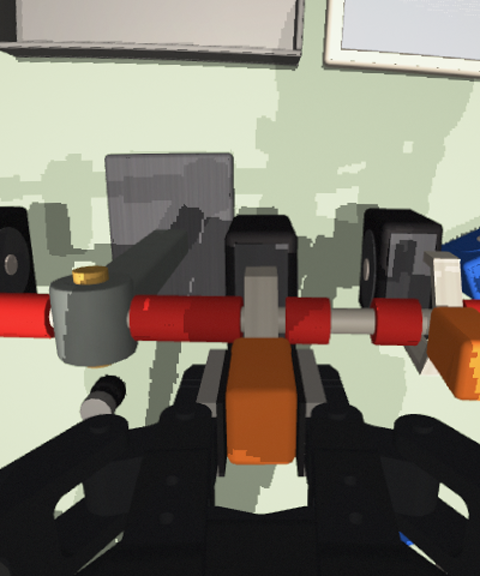

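View pics/s14.png

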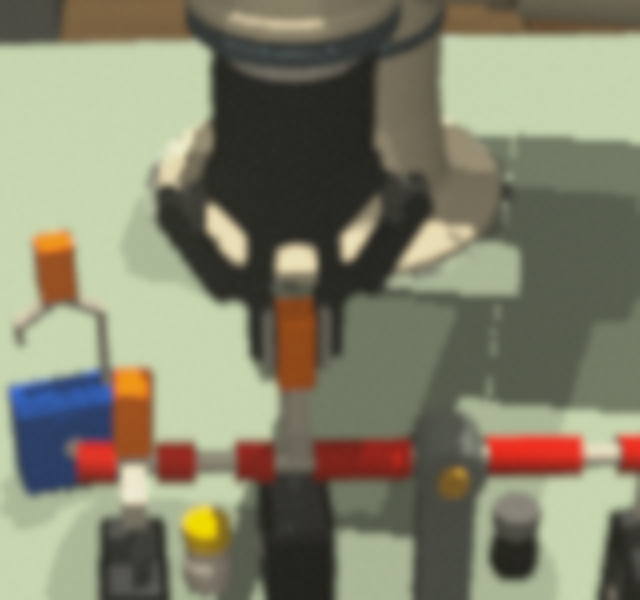

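Request:
move_arm([
  [[-3, -1.5, -8, 0, 0, 0, 0], [0, 0, -12, 0, 0, 0, 0], [0, 0, -10, 0, 0, 0, 0], [0, 0, -6, 0, 0, 0, 0], [0, 0, 0, 0, 0, 0, 0]],
])

```text
t: 25.1
tool_pos: [0.6114, -0.0483, 0.246]
ee_rot: [-3.14, -0.077, -0.002]
ft_force: [0.0, 0.2, -2.1]
finger_gap: 0.222
```

```bash
python3 - <<'E'
from look import *
weigh(3);snap("wrist","w24",(100,0,400,480),1.2);snap("side","d8",(220,120,120,130),4.5)
E
```

```text
F mean [ 0.08  0.06 -2.54] sd [0.32 0.36 0.47] J [-2.000e-02 -8.666e+01 -3.937e+01  1.000e-02 -7.000e-02  0.000e+00]
t 25.25 pos [ 0.6119 -0.0484  0.2469] yaw 0.049 zaxis [ 0.002  0.001 -1.   ] gap 0.222 F [ 0.32 -0.4  -2.23]
```

View pics/w24.png

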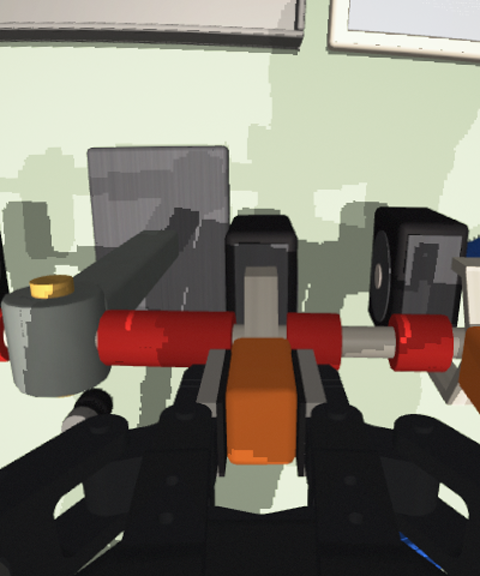

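View pics/d8.png

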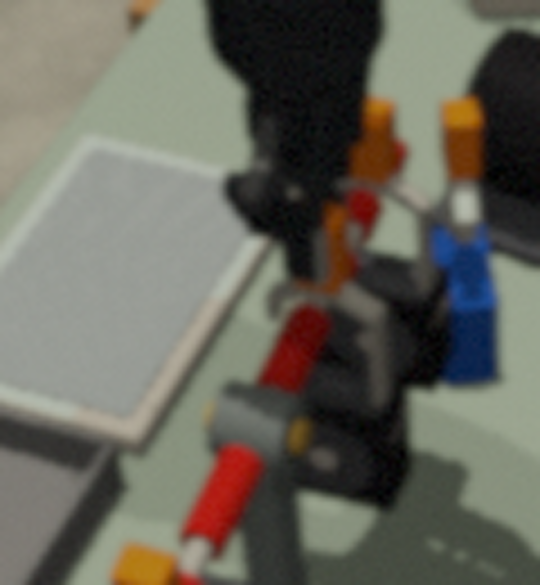

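Request:
move_arm([
  [[1, 0, -4, 0, 0, 0, 0], [0.5, 0, -3, 0, 0, 0, 0], [0, 0, -2.5, 0, 0, 0, 0], [0, 0, 0, 0, 0, 0, 0]],
])

```text
t: 25.85
tool_pos: [0.6142, -0.0485, 0.2376]
ee_rot: [-3.141, -0.077, -0.007]
ft_force: [0.3, -0.0, -0.4]
finger_gap: 0.227
```

```bash
python3 - <<'E'
from look import *
weigh(6);snap("scene","s15",(210,150,250,180),3.2)
E
```

```text
F mean [ 0.11  0.18 -0.1 ] sd [0.42 0.43 0.47] J [-7.000e-02 -8.618e+01 -3.825e+01 -5.000e-02  9.000e-02 -0.000e+00]
t 26.15 pos [ 0.6142 -0.0485  0.2379] yaw 0.049 zaxis [ 0.005  0.    -1.   ] gap 0.224 F [-0.61 -0.1   0.31]
```

View pics/s15.png

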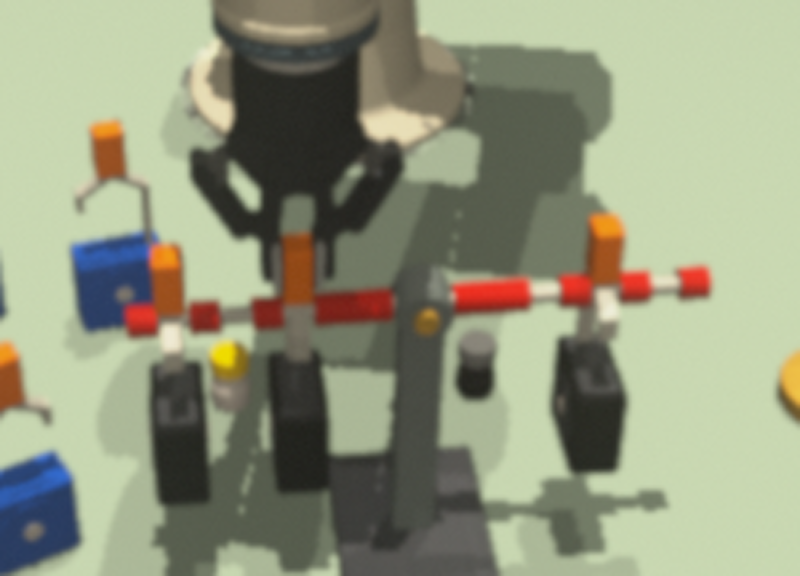

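Request:
move_arm([
  [[0, 0, 0, 0, 0, 0, 23], [0, 0, 0, 0, 0, 0, 28], [0, 0, 0, 0, 0, 0, 36], [0, 0, 0, 0, 0, 0, 46], [0, 0, 15, 0, 0, 0, 46], [0, 0, 35, 0, 0, 0, 46], [0, 0, 45, 0, 0, 0, 46], [-20, 0, 20, 0, 0, 0, 46], [-40, 0, 0, 0, 0, 0, 46], [-40, 0, 0, 0, 0, 0, 46], [-40, 0, 0, 0, 0, 0, 46], [0, 0, 0, 0, 0, 0, 46]],
])

```text
t: 27.7
tool_pos: [0.4702, -0.0484, 0.3643]
ee_rot: [3.139, 0.077, 0.018]
ft_force: [0.8, -0.1, 0.6]
finger_gap: 0.539
```

```bash
python3 - <<'E'
from look import *
pose();snap("scene","s16",(210,150,250,180),3.2);snap("side","d16",(220,100,160,150),4);snap("wrist","w25")
E
```

```text
t 27.70 pos [ 0.4702 -0.0484  0.3643] yaw 0.049 zaxis [ 0.012 -0.002 -1.   ] gap 0.539 F [ 0.75 -0.13  0.58]
```

View pics/s16.png

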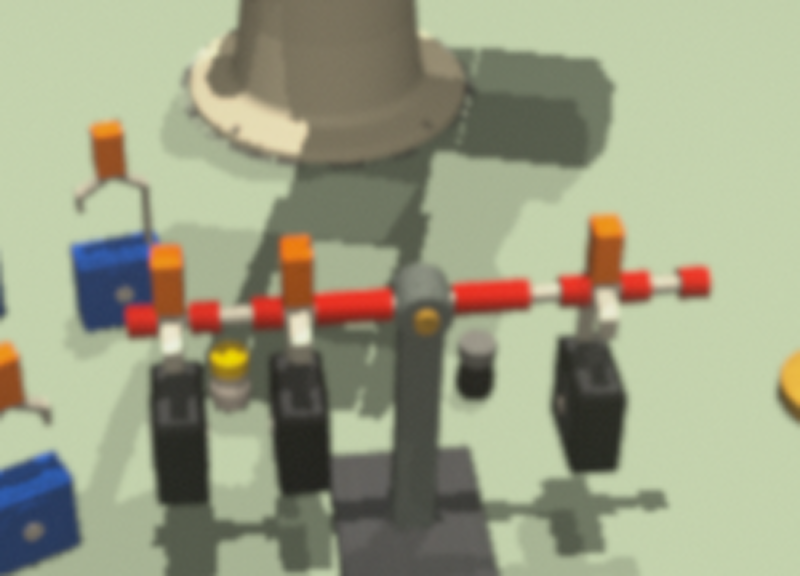

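View pics/d16.png

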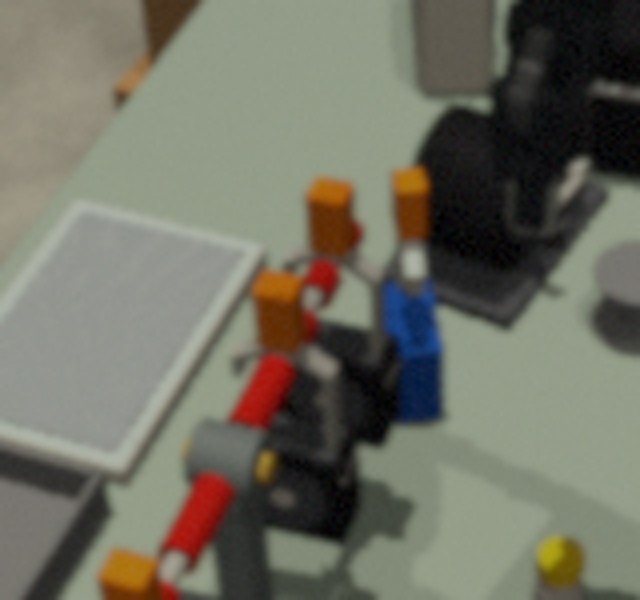

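View pics/w25.png

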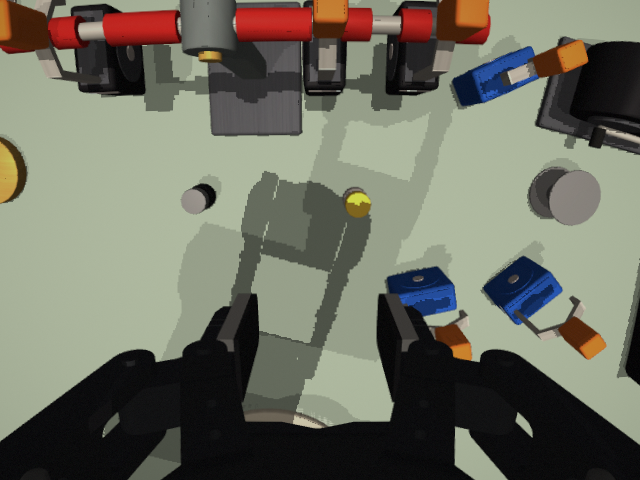

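```bash
python3 - <<'E'
from look import *
tilt_from_scene((140,321),(692,282),210,150,3.2)
a=cv2.imread("pics/scene0.png")[150:330,210:460];cv2.imwrite("pics/ref.png",cv2.resize(a,None,fx=3.2,fy=3.2,interpolation=cv2.INTER_CUBIC))
snap("scene","s17",(210,150,250,180),3.2)
# red mask line fit, before vs now
for n,p in(("start","pics/ref.png"),("now","pics/s17.png")):
    im=cv2.imread(p);h=cv2.cvtColor(im,cv2.COLOR_BGR2HSV);m=((h[...,0]<4)|(h[...,0]>175))&(h[...,1]>190)&(h[...,2]>90)
    y,x=np.nonzero(m);print(n,np.polyfit(x,y,1).round(4),x.min(),x.max(),m.sum())
E
```

```text
tilt [ 0.011 -0.206]
start [-5.890000e-02  3.248923e+02] 128 705 5881
now [-7.140000e-02  3.301539e+02] 129 705 6089
```

View pics/s17.png

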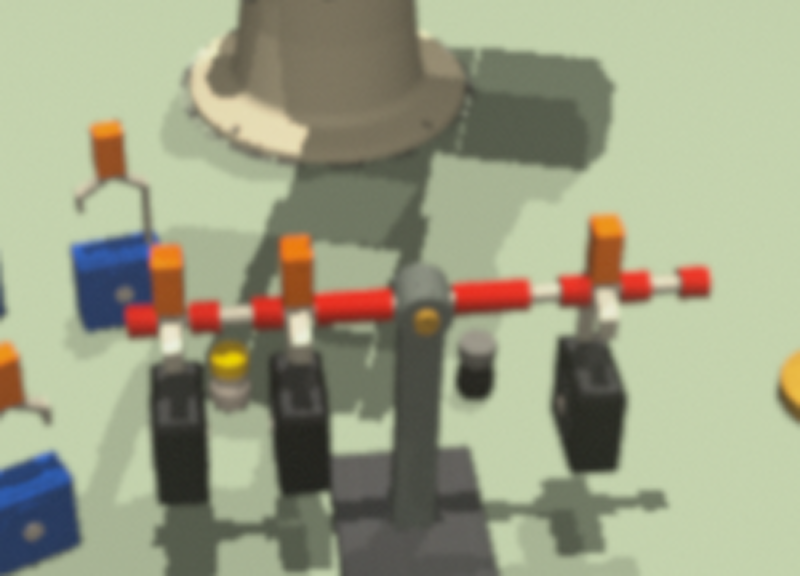

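```bash
python3 - <<'E'
from rig import r
print(r.job_done())
E
```

```text
the job is handed in; nothing more can be done
None
```

All three magazines hang in notches of the bar, and I handed the job in at about 28 s; the hand-in reports no verdict. Weighed while lifted, the -y magazine read 2.2 N (empty), the centre one 4.5 N (loaded) and the +y one 2.35 N (empty).

- **Order:** the first empty went in the right outer notch, the loaded one in the left middle notch, and the second empty in the right inner notch. I lowered each until the wrist force was near zero before letting go.
- **Lean:** the largest tilt I measured was 0.15 rad, with the first empty hanging alone. I did not measure every moment.
- **Last checks:** the bar's final tilt was about 0.011–0.013 rad in the scene camera, against a limit of 0.035. The magazines hung in the same place in the last two pictures, and the gripper was clear at z = 0.36 m. The things on the bench that I could see in those pictures looked unmoved; I did not measure their positions.
- **Disagreements:** the side-camera overlay of the bar was off by about 2 px, so I centred the hooks with the wrist camera. The middle reading after hanging the loaded magazine was -0.055 rad, where -0.08 was expected. It caused no trouble.

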